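Load the sprung cup lift and close its cover

ROBOT

A 6-joint arm with a two-finger parallel gripper is mounted at the origin on a cart in front of the work surface, level with it; the furniture and walls round the work are solid. World frame = base frame: x ahead of the robot, y to its left, z up, the work surface at z = 0. Lengths are in mm, angles in rad, forces in N, time in s.
With the tool pointing down it reaches from about 350 to 875 mm from the base axis. Payload 4.2 kg.
Tool frame: the origin (TCP) lies midway between the tips of the shut fingers; the grasp point (between the pads) lies 19 mm behind it; z points along the fingers, y is the direction in which the jaws open and shut (so a half turn about z gives the same grasp; the last joint's range is limited). The gripper opens to 85 mm and grips with 20 to 120 N. Pads are 22 mm wide; open, the fingers measure 114 mm over their backs; the gripper's body (76 mm by 85 mm) begins 54 mm behind the grasp point. The pads swing forward as they close: fully open they stand 13 mm farther back than shut.
Start: joints at [1.438, 0.385, 0.008, 0, -1.194, -0.259], TCP at [238.625, 577.631, 231.312] pointing down, gripper open.
Joint ranges: [-3.14, 3.14], [-1.21, 2.06], [-1.07, 1.41], [-3.16, 2.05], [-2.99, -0.16], [-3.1, 3.1]. Speed limits (rad/s): [2.79, 2.79, 3.14, 3.14, 3.14, 3.14].

INTERFACE

Orientations are given as a unit quaternion [x, y, z, w].
In Python, from bench import readout, optics, workorder, nets gives the robot as it stands. The module is installed in compiled form; this text tells all that it offers.
- The arm moves only by the tool move_arm, never from a script. Its argument "steps" is a list of rows, each a list of 7 numbers: the opening, from -1 (shut) to 1 (fully open), so that 0 is half open, then the shift along the world's x, y, z in mm, then the turn, a rotation vector about the world's x, y, z in rad. In form: [[gripper, tx, ty, tz, wx, wy, wz], ...]. A call has 1 to 5 rows; each row is the pose to reach, as a shift and turn from the pose commanded when the call began; what a row does not reach only later rows make up. A row lasts 1/12 s, in which the tool goes at most 41.7 mm and 7.16 degrees, less where a joint would pass 70% of its speed; a pose out of reach is approached as far as the arm can. A call with a gripper value outside its range is refused whole. The fingers move at their own pace and stop on an object; the grip force is fixed at half the most. Time passes only in rows, so rows that repeat a pose let the fingers close. It gives the time, the measured TCP pose, the force and the opening at its end, in the units of the state.
- readout.read_state(): the state, without advancing time (a new reading comes with each control period).
- optics.get_image(name): name is "side" or "top" or "wrist"; returns a dict with "frame" (420x560x3 uint8, blue, green, red), "fx", "fy", "cx", "cy" (pixels), "k1" (the pictures are not rectified: a ray, as slopes to the right and down, at radius r is drawn at 1 + k1 r^2 times it, then the intrinsics apply), "rvec" (rotation vector, rad) and "tvec" (3), from world to camera coordinates, as OpenCV has them. Camera axes: x right, y down, z forward; pixel columns grow to the right and rows downward; lengths in mm; the calibration is good to about 2 mm. A picture is of the moment at which its call begins. There is no depth.
- workorder.job_done(): hands the job in, once; it reports no verdict.
Trained networks look in a picture, given as the dict that the camera call returned (one of the last four; its "shot" number tells which), for a name from the list of things; names that differ only in an ending like _2 or _b are one class to them, and where a whole thing is asked for, a point or a joint stands for the part that bears it (a point fixed in the world has none). Each returns a list of dicts, best first, with "conf" (0 to 1); they miss things now and then, are a little off and sometimes report something else, mostly with a low value. They report only what shows in the picture. A call takes as long as a camera call. They do not tell look-alikes from the thing itself.
- nets.silhouettes(name, picture): "region" (420x560 bool, what is visible of it) and "extent" ([left, top, right, bottom] in pixels, round what is visible of it).
- nets.tip_of(name, picture): "uv" ([column, row] in pixels: a listed point, or the origin of a listed thing).
The state is a dict: "clock": time; "joints": joint angles; "joint_vel": joint speeds; "joint_efforts": joint torques, N m; "position": TCP position; "ee_rot": TCP orientation; "contact_force": force on the tool from outside, world axes, zero at the start; "wrist_torque": the same for the moment, N m; "gripper_width": finger opening in mm.
Only numpy, scipy, OpenCV 4.12 (cv2) and the standard library are available. Lean on these libraries where they do the work, as an engineer would, in place of code of your own. Each camera call takes 0.05 s, during which the arm holds its last target.

TASK

Load the cup lift: slide its milky plastic cover fully open by the handle, then set the two filled dessert cups that stand singly on the worktop, right of the lift, upright and gently side by side on the sprung platform, which sinks under each of them. When both cups have sunk below the cover's level, slide the cover fully closed over them without hitting the cups. Leave everything else where it is.

Things in the scene. Friction and masses are not known exactly. Their poses are not given: they have to be found in the camera images.
- cover (a joint): slide of the lift's cover, m: 0 = against its closed stop, wholly over the platform; 0.190 = against its open stop, clear of the platform. It stays where it is left; about 1.2 N of friction.
- cover_handle (a point): middle of the cover's handle: a dark steel bar 12 mm thick and 90 mm long, along this frame's x, on two end posts, its centre line 39 mm above the milky plastic cover panel (190 x 195 mm) and 147 mm above the worktop. It moves with the cover; its +y is the direction in which the cover opens, z up. The cover's underside is 104 mm above the worktop.
- platform (a joint): how far the sprung platform has sunk, m: 0 = empty, at its upper stop; 0.040 = lower stop. Spring 70 N/m: it starts to sink at about 0.12 N and one cup sinks it about 12 mm, two about 26 mm (more or less with the cups' weight, which varies by 15 %). It stays level wherever it is loaded.
- platform_top (a point): centre of the platform's flat top (steel plate 150 mm in x by 170 mm in y); moves with it, 80 mm above the worktop when empty. Axes parallel to the lift's, z up. Clear above it when the cover is open: 162 mm in x between the rails, 180 mm in y between a crossbar (top 102 mm above the worktop) and the housing. Two cups fit side by side along y, some 43 mm either side of the centre.
- cup_a_mid (a point): centre, half-way up, of one of the two filled dessert cups that stand on the worktop: a pale cream paper cup of set custard, round, 58 mm across at the rim, narrower at the foot, about 43 mm high; the centre is 21 mm above its foot. z up. About 100 g. Other such cups stand in and on the trays along the back and are not meant.
- cup_b_mid (a point): the same of the other, alike, dessert cup that stands on the worktop.
- ring_cutter_mid (a point): bystander: centre, half-way up, of an open steel ring, 71 mm across and 36 mm high, standing among the cups.
- cup_a: the first dessert cup as a body; origin at the centre of its foot, z up.
- cup_b: the second dessert cup as a body; origin at the centre of its foot, z up.
- lift: the cup lift, fixed steel and aluminium frame 190 mm (its x) by 400 mm (its y); origin at the centre of its underside, on the worktop. Two rails along y at x = +-88 mm, tops 102 mm above the worktop, carry the cover. The -y half holds the platform (centre at y = -100 mm); the +y half is a closed housing, top 74 mm, over which the open cover parks.
- kitchen_timer: bystander: round white kitchen timer, 68 mm across, 56 mm high; origin at the centre of its underside.
There are look-alikes about, which are no part of the job. What is shaped like the cup_b but turquoise or yellow is not meant.

How it is judged:
By the outcome, as a careful person would: the job done as asked, in the order asked, and still so for the second after the job is handed in, with the robot touching nothing.
It also fails if it takes over 70 s, if anything falls off the work surface, if the arm or the gripper's body presses on something with over 40 N, if the wrist force passes 120 N, or if a joint passes its speed limit or range.

## Working session

There is one attempt and no reset: what is moved stays moved. The work goes in short steps, Python scripts to look and compute and a tool call to move; the robot and the scene stay as the last step left them, time stands still between calls to the robot, and variables do not carry over. Pictures are saved under pics/ and viewed, and the job is handed in when it is done.

Besides the shell and the picture viewer there is one more tool, called by a JSON object that holds its "fn" and its "kwargs". move_arm: Moves the arm, as the interface text tells. Its arguments: {"type":"object","properties":{"steps":{"type":"array","items":{"type":"array","items":{"type":"number"}}}},"required":["steps"]}

```bash
mkdir -p pics; ls; cat > h.py <<'E'
import numpy as np, cv2
from bench import readout, optics, workorder, nets
def shot(n,save=None):
    p=optics.get_image(n)
    if save: cv2.imwrite('pics/'+save,p['frame'])
    return p
def ray(p,uv):
    K=np.array([[p['fx'],0,p['cx']],[0,p['fy'],p['cy']],[0,0,1.]])
    d=np.array([p['k1'],0,0,0,0.])
    q=cv2.undistortPoints(np.array([[uv]],float),K,d)[0,0]
    R=cv2.Rodrigues(np.array(p['rvec'],float))[0]; t=np.array(p['tvec'],float)
    return -R.T@t, R.T@np.array([q[0],q[1],1.])
def atz(p,uv,z):
    o,d=ray(p,uv); return o+d*(z-o[2])/d[2]
def proj(p,X):
    K=np.array([[p['fx'],0,p['cx']],[0,p['fy'],p['cy']],[0,0,1.]])
    return cv2.projectPoints(np.array(X,float).reshape(-1,1,3),np.array(p['rvec'],float),np.array(p['tvec'],float),K,np.array([p['k1'],0,0,0,0.]))[0][:,0]
E
python3 - <<'E'
from h import *
np.set_printoptions(precision=1,suppress=True)
s=readout.read_state();print(s)
for c in ['side','top','wrist']:
    p=shot(c,c+'0.png')
    print(c,'cam at',ray(p,(280,210))[0])
    for n,z in [('cover_handle',147),('platform_top',80),('cup_a_mid',21),('ring_cutter_mid',18),('lift',0),('kitchen_timer',0)]:
        print(n,[(round(r['conf'],2),np.round(r['uv']),atz(p,r['uv'],z)) for r in nets.tip_of(n,p)])
E
```

```text
pics
{'clock': 0.0, 'joints': array([ 1.4,  0.4,  0. , -0. , -1.2, -0.3]), 'joint_vel': array([-0., -0.,  0.,  0., -0.,  0.]), 'joint_efforts': array([  0. , -39.2,  18.8,   4.2,  -0. ,  -0. ]), 'position': array([238.4, 577.1, 230.2]), 'ee_rot': array([ 1. , -0.2, -0. ,  0. ]), 'contact_force': array([ 0.2, -0.2, -0.7]), 'wrist_torque': array([ 0. ,  0.1, -0. ]), 'gripper_width': 85.25179268470747}
side cam at [  215.2 -1246.4   943. ]
cover_handle [(0.69, array([305., 177.]), array([584.2, -26.8, 147. ]))]
platform_top []
cup_a_mid [(0.94, array([330., 328.]), array([ 508.9, -467.6,   21. ]))]
ring_cutter_mid [(0.72, array([326., 285.]), array([ 546.7, -327. ,   18. ]))]
lift [(0.66, array([297., 206.]), array([579.5,  42.9,   0. ]))]
kitchen_timer []
top cam at [ 322.5  -89.5 1485.1]
cover_handle [(0.71, array([266., 177.]), array([585.9, -28.8, 147. ]))]
platform_top []
cup_a_mid [(0.48, array([390., 205.]), array([ 514.4, -459.7,   21. ]))]
ring_cutter_mid [(0.66, array([349., 193.]), array([ 554.9, -318.1,   18. ]))]
lift [(0.74, array([249., 186.]), array([579.9,  38.8,   0. ]))]
kitchen_timer [(0.83, array([182., 246.]), array([365.7, 274.5,   0. ])), (0.61, array([248., 185.]), array([585. ,  43.2,   0. ]))]
wrist cam at [313.2 546.5 375.3]
cover_handle []
platform_top []
cup_a_mid []
ring_cutter_mid []
lift []
kitchen_timer []
```

View pics/side0.png

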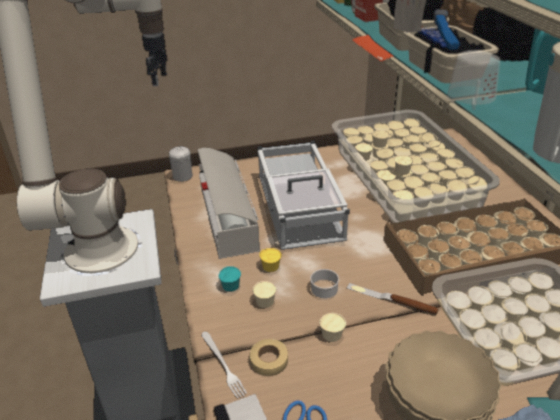

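View pics/top0.png

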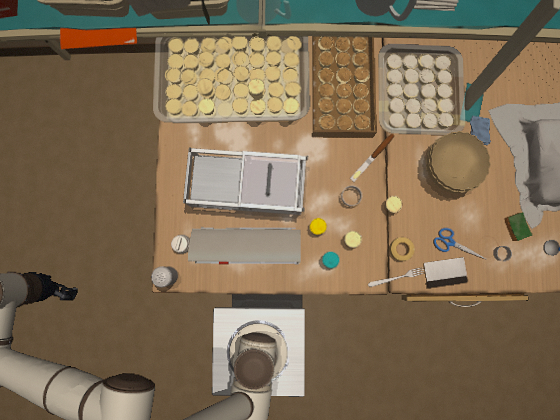

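```bash
python3 - <<'E'
import cv2
a=cv2.imread('pics/side0.png');b=cv2.imread('pics/top0.png')
cv2.imwrite('pics/side0z.png',cv2.resize(a[140:370,190:420],None,fx=2.6,fy=2.6,interpolation=cv2.INTER_CUBIC))
cv2.imwrite('pics/top0z.png',cv2.resize(b[140:280,200:440],None,fx=3.3,fy=3.3,interpolation=cv2.INTER_CUBIC))
E
```

```text
(no output)
```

View pics/side0z.png

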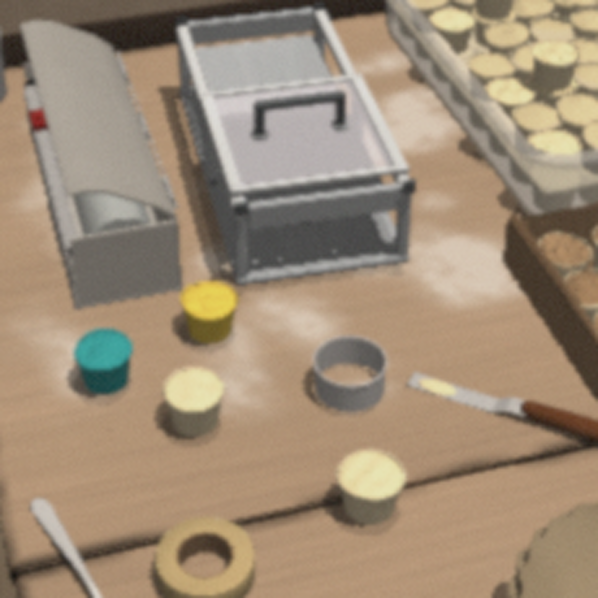

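View pics/top0z.png

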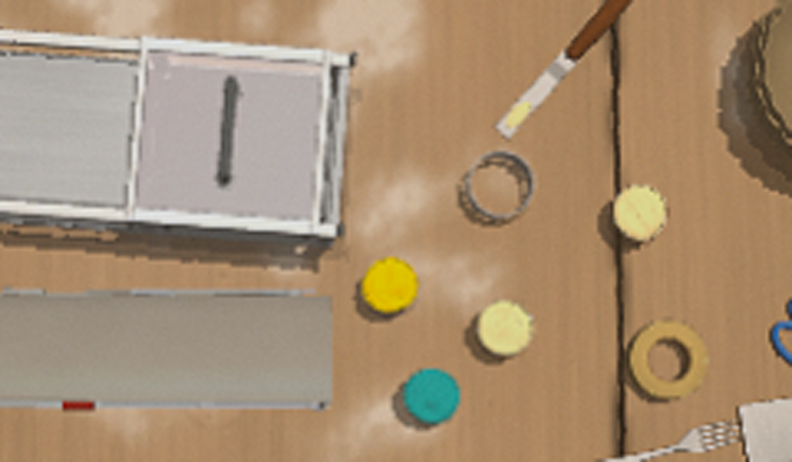

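```bash
python3 - <<'E'
from h import *
np.set_printoptions(precision=1,suppress=True)
for c in ['side','top']:
    p=shot(c)
    hsv=cv2.cvtColor(p['frame'],cv2.COLOR_BGR2HSV)
    m=cv2.inRange(hsv,(24,50,150),(34,160,255))
    n,l,st,ce=cv2.connectedComponentsWithStats(m)
    for i in range(1,n):
        if st[i,4]>80 and ce[i][1]>150: print(c,st[i],ce[i],atz(p,ce[i],41))
    for r in nets.silhouettes('cup_a',p)[:6]: print(r['extent'],round(r['conf'],2),r['region'].sum())
    # handle dark pixels
    g=p['frame'].max(axis=2)
    ys,xs=np.where(g<75); 
    if c=='top': k=(xs>255)&(xs<285)&(ys>155)&(ys<205)
    else: k=(xs>280)&(xs<330)&(ys>165)&(ys<200)
    print('handle',k.sum(),xs[k].mean(),ys[k].mean(),xs[k].min(),xs[k].max(),ys[k].min(),ys[k].max())
    if c=='top':
        vx,vy,x0,y0=cv2.fitLine(np.c_[xs[k],ys[k]].astype(np.float32),cv2.DIST_L2,0,.01,.01).ravel()
        for t in (-16,0,16): print(atz(p,(x0+t*vx,y0+t*vy),147))
p=shot('top')
f=p['frame'][135:230,175:320]; cv2.imwrite('pics/lt.png',cv2.resize(f,None,fx=5,fy=5,interpolation=cv2.INTER_CUBIC))
E
```

```text
side [395 191  18   9 109] [403.9 194.8] [888.  -47.6  41. ]
side [254 282  22  16 247] [264.4 289.8] [ 391.6 -325.8   41. ]
side [322 314  23  17 278] [333.3 322.5] [ 516.  -470.3   41. ]
[253.7, 282.0, 274.1, 307.6] 0.97 480
[259.0, 249.5, 285.0, 270.1] 0.8 427
[219.0, 263.9, 241.5, 291.9] 0.69 472
[319.8, 311.4, 345.0, 342.9] 0.68 591
handle 57 304.6140350877193 182.71929824561403 288 321 177 191
top [387 197  14  14 142] [393.8 203. ] [ 517.8 -469.8   41. ]
top [345 232  16  15 185] [352.7 238.8] [ 392.7 -325.    41. ]
[346.6, 232.1, 361.6, 250.1] 0.69 188
[323.3, 253.3, 341.3, 267.4] 0.65 234
[310.7, 217.7, 324.4, 236.0] 0.55 222
handle 4 267.5 193.5 267 268 193 194
[531.6  17.  147. ]
[531.9 -34.6 147. ]
[532.2 -86.2 147. ]
```

View pics/lt.png

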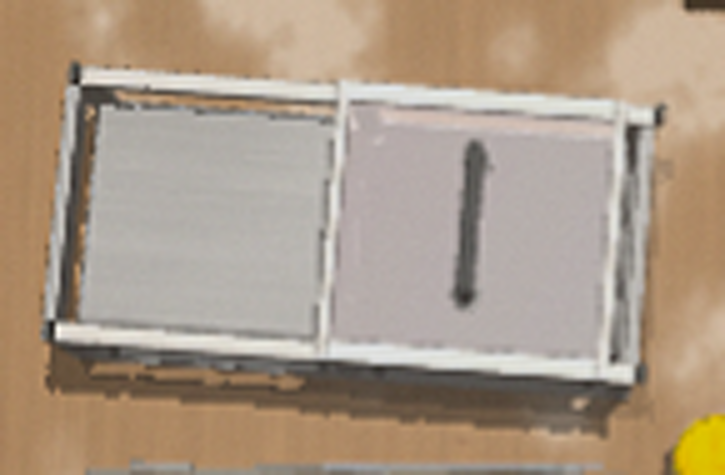

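```bash
python3 - <<'E'
from h import *
np.set_printoptions(precision=1,suppress=True)
p=shot('top')
C=[atz(p,(175+u/5,135+v/5),102) for u,v in [(75,75),(658,115),(640,375),(52,330)]]
for c in C: print(c)
C=np.array(C); ctr=C.mean(0); print('ctr',ctr, [np.linalg.norm(C[i]-C[(i+1)%4]) for i in range(4)])
d=(C[0]+C[3]-C[1]-C[2])/2; print('yaw',np.degrees(np.arctan2(-d[0],d[1])))
h=[atz(p,(175+u/5,135+v/5),147) for u,v in [(475,147),(463,300)]]; print(h, (h[0]+h[1])/2, np.degrees(np.arctan2((h[0]-h[1])[1],(h[0]-h[1])[0])))
q=shot('side')
yaw=np.arctan2(-d[0],d[1]);ex=np.array([np.cos(yaw),np.sin(yaw),0]);ey=np.array([-np.sin(yaw),np.cos(yaw),0])
f=q['frame'].copy()
f=cv2.resize(f,None,fx=4,fy=4,interpolation=cv2.INTER_CUBIC)
base=ctr.copy();base[2]=0
for x,y,z in [(-95,-200,102),(95,-200,102),(95,200,102),(-95,200,102),(-95,-200,0),(95,-200,0)]:
    u=proj(q,base+ex*x+ey*y+[0,0,z])[0]; cv2.circle(f,(int(u[0]*4+2),int(u[1]*4+2)),4,(0,0,255),-1)
for t in (-45,0,45):
    u=proj(q,(h[0]+h[1])/2+ex*t)[0]; cv2.circle(f,(int(u[0]*4+2),int(u[1]*4+2)),4,(255,0,0),-1)
cv2.imwrite('pics/chk.png',f[540:1000,980:1420])
E
```

```text
[687.1 232.2 102. ]
[ 660.6 -163.1  102. ]
[ 484.3 -151.1  102. ]
[512.2 241.8 102. ]
ctr [586.   39.9 102. ] [np.float64(396.1291230430182), np.float64(176.70436915040725), np.float64(393.83927915862466), np.float64(175.07279650328098)]
yaw -3.955074577667627
[array([627.6, -41.7, 147. ]), array([527., -35., 147.])] [577.3 -38.3 147. ] -3.8249313884186034
```

View pics/chk.png

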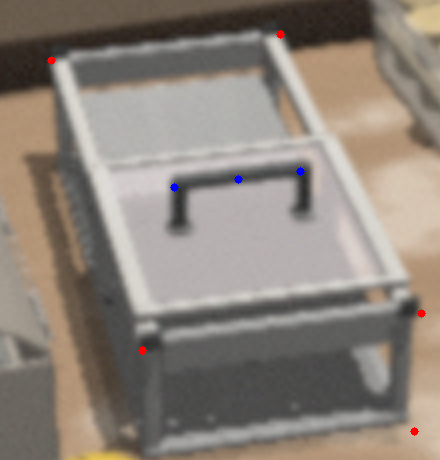

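```bash
cat >> h.py <<'E'
from scipy.spatial.transform import Rotation as Rn
def axes():
    s=readout.read_state(); R=Rn.from_quat(s['ee_rot']).as_matrix(); return s,R
def turn_to(jawdeg):
    """rotvec taking current tool to z down, jaw y at angle jawdeg in world (mod 180)"""
    s,R=axes(); best=None
    for a in (jawdeg,jawdeg+180):
        y=np.array([np.cos(np.radians(a)),np.sin(np.radians(a)),0]);z=np.array([0,0,-1.]);x=np.cross(y,z)
        r=Rn.from_matrix(np.c_[x,y,z]@R.T).as_rotvec(); 
        print(jawdeg,a,'rotvec',np.round(r,4))
E
python3 - <<'E'
from h import *
s,R=axes();print(np.round(R,3),s['position'],s['joints'])
turn_to(86)
E
```

```text
[[ 0.924 -0.382  0.   ]
 [-0.382 -0.924  0.   ]
 [ 0.    -0.    -1.   ]] [238.63170567 577.65099207 231.30882016] [ 1.43760006e+00  3.84720359e-01  7.91707992e-03  1.57875257e-05
 -1.19396403e+00 -2.58589979e-01]
86 86 rotvec [ 0.      0.     -2.8196]
86 266 rotvec [-0.     0.     0.322]
```

{"fn": "move_arm", "kwargs": {"steps": [[1, 20, -36, 2, 0, 0, 0.06], [1, 40, -72, 4, 0, 0, 0.12], [1, 60, -108, 6, 0, 0, 0.18], [1, 80, -144, 8, 0, 0, 0.25], [1, 100, -180, 10, 0, 0, 0.322]]}}

```text
clock: 1.82
position: [339.1, 395.9, 241.6]
ee_rot: [0.999, -0.033, 0.0, -0.0]
contact_force: [1.0, 0.6, -0.5]
gripper_width: 85.3
```

{"fn": "move_arm", "kwargs": {"steps": [[1, 20, -36, 2, 0, 0, 0], [1, 40, -72, 4, 0, 0, 0], [1, 60, -108, 6, 0, 0, 0], [1, 80, -144, 8, 0, 0, 0], [1, 100, -180, 10, 0, 0, 0]]}}

```text
clock: 2.23
position: [439.2, 215.8, 251.9]
ee_rot: [0.999, -0.035, 0.0, -0.0]
contact_force: [1.2, 0.3, -0.6]
gripper_width: 85.2
```

{"fn": "move_arm", "kwargs": {"steps": [[1, 20, -36, 2, 0, 0, 0], [1, 40, -72, 4, 0, 0, 0], [1, 60, -108, 6, 0, 0, 0], [1, 80, -144, 8, 0, 0, 0], [1, 100, -180, 8, 0, 0, 0]]}}

```text
clock: 2.65
position: [539.5, 35.7, 260.2]
ee_rot: [0.999, -0.035, 0.001, -0.0]
contact_force: [1.2, 0.6, 0.2]
gripper_width: 85.1
```

```bash
python3 - <<'E'
from h import *
np.set_printoptions(precision=1,suppress=True)
s,R=axes();print(s['clock'],R,s['position'],s['joints'],s['contact_force'])
p=shot('wrist','w1.png');print(ray(p,(280,210)))
E
```

```text
2.65 [[ 1.  -0.1  0. ]
 [-0.1 -1.   0. ]
 [ 0.  -0.  -1. ]] [539.5  35.7 260.2] [ 0.4  0.2 -0.2  0.  -1.2  1.1] [1.2 0.6 0.2]
(array([619.7,  29.7, 404.3]), array([-0.3,  0. , -1. ]))
```

View pics/w1.png

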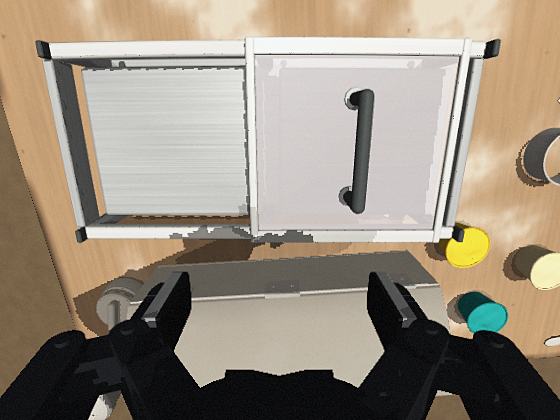

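```bash
python3 - <<'E'
from h import *
np.set_printoptions(precision=1,suppress=True)
p=shot('wrist')
h=[atz(p,u,147) for u in [(365,93),(359,209)]];print(h,(h[0]+h[1])/2,np.linalg.norm(h[0]-h[1]))
print(nets.tip_of('cover_handle',p),nets.tip_of('lift',p))
C=np.array([atz(p,u,102) for u in [(43,49),(492,48),(458,235),(82,236)]]);print(C,C.mean(0),[np.linalg.norm(C[i]-C[(i+1)%4]) for i in range(4)])
d=(C[0]+C[3]-C[1]-C[2])/2; print('yaw',np.degrees(np.arctan2(-d[0],d[1])))
E
```

```text
[array([631.5, -44.6, 147. ]), array([536.5, -40.1, 147. ])] [584.  -42.4 147. ] 95.1345005180635
[{'uv': [354.3, 157.0], 'conf': 0.81}, {'uv': [121.5, 296.9], 'conf': 0.38}] [{'uv': [262.4, 141.3], 'conf': 0.62}]
[[ 693.8  229.7  102. ]
 [ 663.8 -171.   102. ]
 [ 484.1 -157.8  102. ]
 [ 514.   242.4  102. ]] [588.9  35.8 102. ] [np.float64(401.859509342693), np.float64(180.15346592231865), np.float64(401.2941570871078), np.float64(180.2741396623621)]
yaw -4.276011314774075
```

{"fn": "move_arm", "kwargs": {"steps": [[1, 22, -38, 0, 0, 0, 0], [1, 44.5, -75, 0, 0, 0, 0], [1, 44.5, -75, -40, 0, 0, 0], [1, 44.5, -75, -80, 0, 0, 0], [1, 44.5, -75, -100, 0, 0, 0]]}}

```text
clock: 3.27
position: [580.4, -36.6, 154.9]
ee_rot: [0.999, -0.035, -0.003, -0.0]
contact_force: [-0.8, -0.4, -0.7]
gripper_width: 85.2
```

```bash
python3 - <<'E'
from h import *
p=shot('wrist','w2.png')
E
```

```text
(no output)
```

View pics/w2.png

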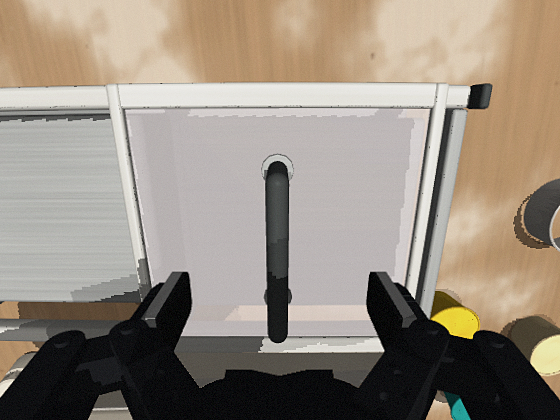

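{"fn": "move_arm", "kwargs": {"steps": [[1, 0, 0, -15, 0, 0, 0], [1, 0, 0, -28, 0, 0, 0], [-0.7, 0, 0, -30, 0, 0, 0], [-0.7, 0, 0, -30, 0, 0, 0], [-1, 0, 0, -30, 0, 0, 0]]}}

```text
clock: 3.73
position: [583.9, -36.4, 130.8]
ee_rot: [0.999, -0.034, 0.001, -0.0]
contact_force: [0.3, -0.3, 0.6]
gripper_width: 51.6
```

{"fn": "move_arm", "kwargs": {"steps": [[-1, 0, 0, 0, 0, 0, 0], [-1, 0, 0, 0, 0, 0, 0], [-1, 0, 0, 0, 0, 0, 0], [-1, 0, 0, 0, 0, 0, 0]]}}

```text
clock: 4.07
position: [583.6, -37.2, 130.4]
ee_rot: [0.999, -0.035, 0.001, -0.0]
contact_force: [-1.2, 1.2, 3.2]
gripper_width: 10.0
```

{"fn": "move_arm", "kwargs": {"steps": [[-1, 1.1, 15, 0, 0, 0, 0], [-1, 2.5, 35, 0, 0, 0, 0], [-1, 4.0, 55, 0, 0, 0, 0], [-1, 5.4, 75, 0, 0, 0, 0], [-1, 6.9, 95, 0, 0, 0, 0]]}}

```text
clock: 4.48
position: [590.1, 57.7, 130.4]
ee_rot: [0.999, -0.035, 0.0, 0.0]
contact_force: [-1.4, -1.7, 2.9]
gripper_width: 10.3
```

{"fn": "move_arm", "kwargs": {"steps": [[-1, 1.4, 20, 0, 0, 0, 0], [-1, 2.9, 40, 0, 0, 0, 0], [-1, 4.3, 60, 0, 0, 0, 0], [-1, 5.8, 78, 0, 0, 0, 0], [-1, 6.5, 86, 0, 0, 0, 0]]}}

```text
clock: 4.9
position: [595.2, 137.6, 130.5]
ee_rot: [0.999, -0.033, -0.003, 0.008]
contact_force: [4.9, -42.9, 4.9]
gripper_width: 9.9
```

{"fn": "move_arm", "kwargs": {"steps": [[-1, 0.2, 4, 0, 0, 0, 0], [-1, 0.5, 7, 0, 0, 0, 0], [-1, 0.7, 10, 0, 0, 0, 0], [-1, 0.8, 12, 0, 0, 0, 0]]}}

```text
clock: 5.23
position: [595.1, 137.6, 130.4]
ee_rot: [0.999, -0.036, -0.006, 0.015]
contact_force: [8.7, -57.4, 7.5]
gripper_width: 9.6
```

{"fn": "move_arm", "kwargs": {"steps": [[-1, -0.6, -6, 0, 0, 0, 0], [-1, -1, -12, 0, 0, 0, 0], [-1, -1, -12.5, 0, 0, 0, 0]]}}

```text
clock: 5.48
position: [595.4, 137.2, 130.5]
ee_rot: [0.999, -0.036, -0.002, 0.003]
contact_force: [-0.6, -13.8, 5.0]
gripper_width: 10.0
```

```bash
python3 - <<'E'
from h import *
np.set_printoptions(precision=1,suppress=True)
s,R=axes();print(s['position'],s['contact_force'])
p=shot('wrist','w3.png')
p=shot('side');cv2.imwrite('pics/s3.png',cv2.resize(p['frame'][130:260,230:380],None,fx=4,fy=4,interpolation=cv2.INTER_CUBIC))
E
```

```text
[595.4 137.2 130.5] [ -0.6 -13.8   5. ]
```

View pics/w3.png

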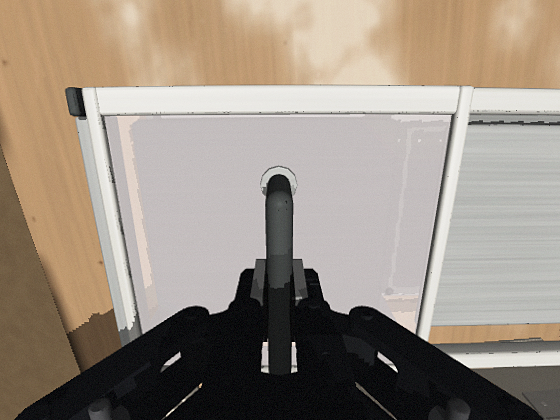

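View pics/s3.png

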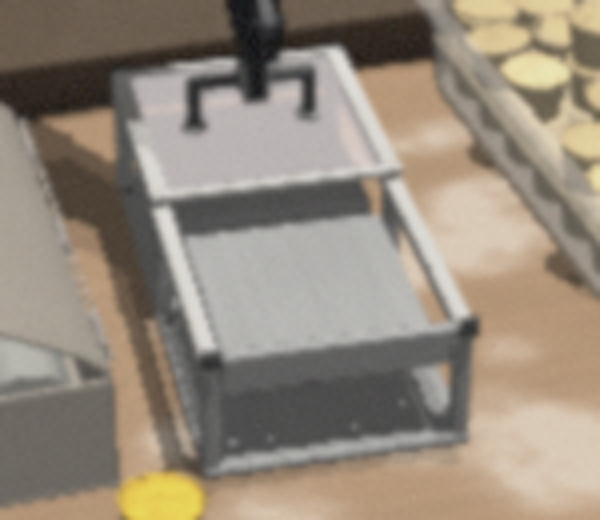

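{"fn": "move_arm", "kwargs": {"steps": [[0, 0, -1.5, 0, 0, 0, 0], [0, 0, -1.5, 0, 0, 0, 0], [0, 0, -1.5, 0, 0, 0, 0], [0, 0, -1.5, 0, 0, 0, 0]]}}

```text
clock: 5.92
position: [596.4, 142.1, 129.3]
ee_rot: [0.999, -0.035, 0.0, -0.0]
contact_force: [-0.0, 0.7, -0.4]
gripper_width: 42.8
```

{"fn": "move_arm", "kwargs": {"steps": [[0, 0, 0, 25, 0, 0, 0], [0.3, 0, 0, 60, 0, 0, 0], [1, 0, -25, 90, 0, 0, -0.12], [1, 0, -60, 100, 0, 0, -0.24], [1, 0, -100, 110, 0, 0, -0.36]]}}

```text
clock: 6.33
position: [597.2, 42.8, 241.6]
ee_rot: [0.977, -0.214, 0.002, -0.001]
contact_force: [1.1, 0.1, -0.9]
gripper_width: 84.9
```

```bash
python3 - <<'E'
from h import *
np.set_printoptions(precision=3,suppress=True)
s,R=axes();print(s['position'],s['contact_force'],s['joints'])
p=shot('wrist','w4.png')
turn_to(-4.2)
p=shot('side');cv2.imwrite('pics/s4.png',cv2.resize(p['frame'][130:260,230:380],None,fx=4,fy=4,interpolation=cv2.INTER_CUBIC))
p=shot('top')
f=p['frame'][135:230,175:320]; cv2.imwrite('pics/lt4.png',cv2.resize(f,None,fx=5,fy=5,interpolation=cv2.INTER_CUBIC))
E
```

```text
[597.201  42.827 241.604] [ 1.08   0.106 -0.861] [ 0.342  0.331 -0.046 -0.    -1.189  0.798]
-4.2 -4.2 rotvec [-0.004  0.004  1.94 ]
-4.2 175.8 rotvec [ 0.003  0.004 -1.202]
```

View pics/w4.png

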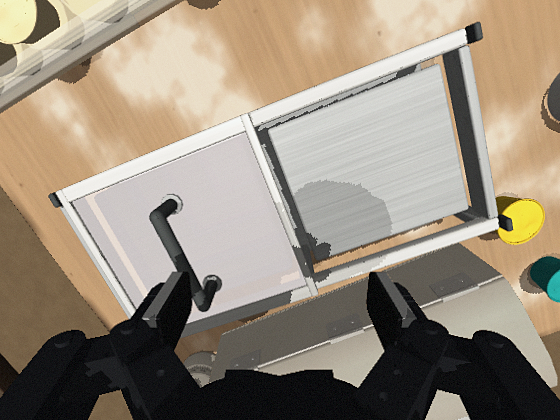

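View pics/lt4.png

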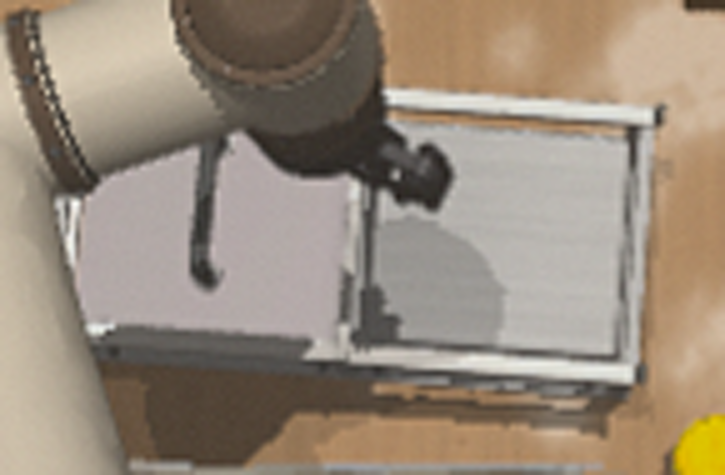

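View pics/s4.png

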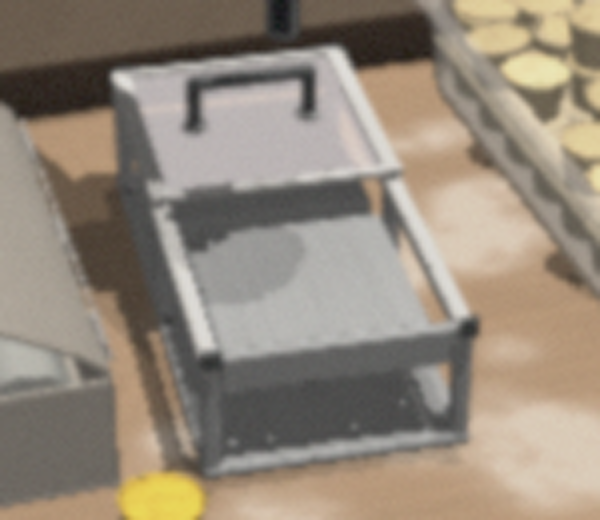

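```bash
python3 - <<'E'
from h import *
np.set_printoptions(precision=1,suppress=True)
p=shot('wrist')
print(nets.tip_of('platform_top',p),[atz(p,r['uv'],80) for r in nets.tip_of('platform_top',p)])
C=np.array([atz(p,u,80) for u in [(270,127),(439,64),(470,207),(314,264)]]);print(C,C.mean(0),[np.linalg.norm(C[i]-C[(i+1)%4]) for i in range(4)])
C=np.array([atz(p,u,102) for u in [(62,197),(474,35),(498,222)]]);print(C,(C[0]+C[2])/2)
print('handle',[atz(p,u,147) for u in [(160,213),(204,305)]])
for n in ['platform_top']:
  for c in ['side','top']:
    q=shot(c); print(c,[(r['conf'],atz(q,r['uv'],80)) for r in nets.tip_of(n,q)])
E
```

```text
[{'uv': [371.5, 169.4], 'conf': 0.67}] [array([581.9, -55.1,  80. ])]
[[ 661.1   19.3   80. ]
 [ 647.4 -144.1   80. ]
 [ 501.3 -136.1   80. ]
 [ 509.3   37.6   80. ]] [579.8 -55.8  80. ] [np.float64(163.98459153179664), np.float64(146.3076590184858), np.float64(173.9023134149551), np.float64(152.9773726442121)]
[[ 688.2  227.8  102. ]
 [ 658.5 -166.5  102. ]
 [ 486.2 -147.9  102. ]] [587.2  40.  102. ]
handle [array([639.7, 126.7, 147. ]), array([548. , 136.9, 147. ])]
side []
top [(0.64, array([586.8, -58.9,  80. ]))]
```

{"fn": "move_arm", "kwargs": {"steps": [[1, -18, -34, 0, 0, 0, -0.12], [1, -36, -68, 0, 0, 0, -0.24], [1, -54, -102, 0, 0, 0, -0.36], [1, -72, -136, 0, 0, 0, -0.48], [1, -90, -170, 0, 0, 0, -0.6]]}}

```text
clock: 7.25
position: [505.4, -129.0, 239.2]
ee_rot: [0.869, -0.494, -0.0, 0.0]
contact_force: [0.0, -1.0, 0.1]
gripper_width: 85.4
```

{"fn": "move_arm", "kwargs": {"steps": [[1, -18, -34, 0, 0, 0, -0.12], [1, -36, -68, 0, 0, 0, -0.24], [1, -54, -102, 0, 0, 0, -0.36], [1, -72, -136, 0, 0, 0, -0.48], [1, -90, -170, -20, 0, 0, -0.6]]}}

```text
clock: 7.67
position: [418.5, -299.3, 223.5]
ee_rot: [-0.685, 0.729, -0.004, 0.001]
contact_force: [0.4, -0.2, 0.5]
gripper_width: 85.3
```

```bash
python3 - <<'E'
from h import *
np.set_printoptions(precision=3,suppress=True)
s,R=axes();print(s['position'],s['contact_force'],s['joints'])
p=shot('wrist','w5.png')
turn_to(-4.2)
for n,z in (('cup_a_mid',21),): print([(r['conf'],r['uv'],atz(p,r['uv'],z)) for r in nets.tip_of(n,p)])
for c in ('side','top'):
  p=shot(c);print([(r['conf'],r['uv'],atz(p,r['uv'],147)) for r in nets.tip_of('cover_handle',p)],[(r['conf'],atz(p,r['uv'],80)) for r in nets.tip_of('platform_top',p)])
f=p['frame'][135:230,175:320]; cv2.imwrite('pics/lt5.png',cv2.resize(f,None,fx=5,fy=5,interpolation=cv2.INTER_CUBIC))
E
```

```text
[ 418.492 -299.258  223.53 ] [ 0.363 -0.152  0.51 ] [-0.304  0.198 -0.278  0.002 -1.086  0.24 ]
-4.2 -4.2 rotvec [-0.006  0.002 -3.141]
-4.2 175.8 rotvec [-0.001 -0.004  0.   ]
[]
[(0.73, [293.5, 149.3], array([595.986, 135.823, 147.   ]))] [(0.82, array([577.661, -46.797,  80.   ])), (0.38, array([ 366.664, -390.341,   80.   ]))]
[(0.88, [211.9, 172.6], array([599.78 , 147.207, 147.   ])), (0.65, [391.2, 205.1], array([ 496.615, -433.369,  147.   ]))] []
```

View pics/w5.png

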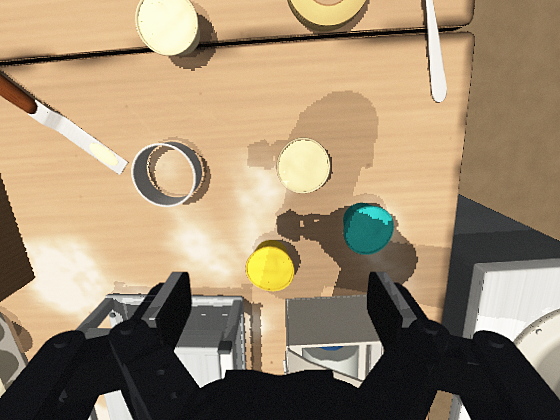

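View pics/lt5.png

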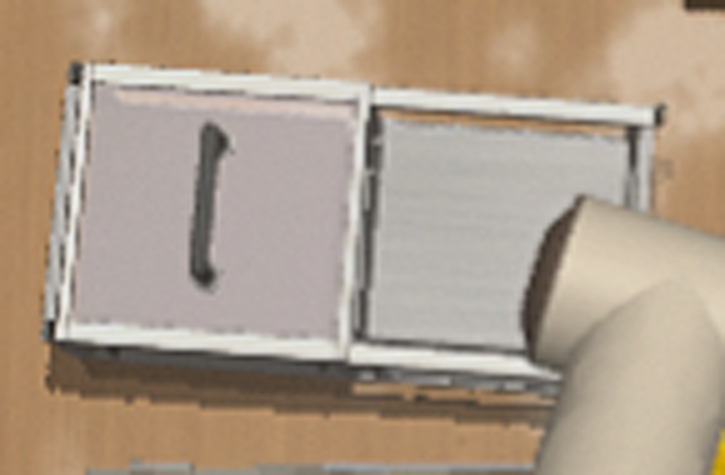

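```bash
python3 - <<'E'
from h import *
np.set_printoptions(precision=1,suppress=True)
p=shot('wrist')
hsv=cv2.cvtColor(p['frame'],cv2.COLOR_BGR2HSV)
m=cv2.inRange(hsv,(22,30,150),(36,120,255))
n,l,st,ce=cv2.connectedComponentsWithStats(m)
for i in range(1,n):
    if st[i,4]>800: print(st[i],ce[i],atz(p,ce[i],42))
print(atz(p,(303.5,165),43),atz(p,(167,25),43))
for u in [(277,165),(330,165)]: print(atz(p,u,43))
E
```

```text
[ 132    0   64   50 1518] [167.3  25.2] [ 512.7 -460.5   42. ]
[294   0  64  20 841] [324.7   7.6] [ 366.6 -466.    42. ]
[ 277  136   52   55 2185] [302.1 163.3] [ 392.2 -324.4   42. ]
[ 390.9 -322.7   43. ] [ 512.7 -460.4   43. ]
[ 418.6 -324.3   43. ]
[ 363.2 -321.2   43. ]
```

{"fn": "move_arm", "kwargs": {"steps": [[1, -12, -13, -30, 0, 0, 0], [1, -24, -26, -60, 0, 0, 0], [1, -24, -26, -95, 0, 0, 0], [1, -24, -26, -125, 0, 0, 0], [1, -24, -26, -145, 0, 0, 0]]}}

```text
clock: 8.53
position: [392.3, -321.9, 72.7]
ee_rot: [-0.686, 0.727, 0.001, -0.0]
contact_force: [-0.5, 0.3, -0.1]
gripper_width: 85.3
```

```bash
python3 - <<'E'
from h import *
np.set_printoptions(precision=1,suppress=True)
p=shot('wrist','w6.png');s,R=axes();print(s['position'],R)
E
```

```text
[ 390.5 -320.8   69.8] [[-0.1 -1.  -0. ]
 [-1.   0.1  0. ]
 [-0.   0.  -1. ]]
```

View pics/w6.png

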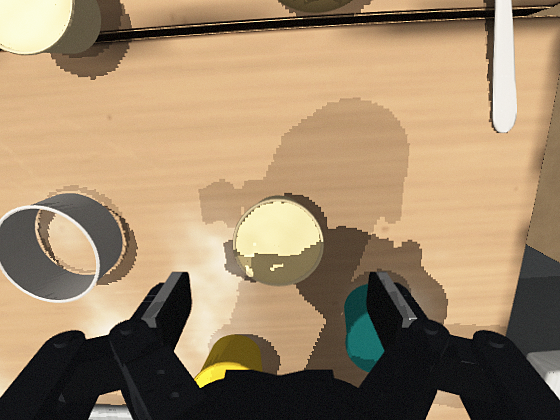

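```bash
python3 - <<'E'
from h import *
np.set_printoptions(precision=1,suppress=True)
for i in range(2):
  p=shot('wrist');s,R=axes();print(s['position'],s['joint_vel'])
  print('B',atz(p,(279,242),43),'uvTCP',proj(p,[s['position'][0],s['position'][1],43]))
p=shot('top')
hsv=cv2.cvtColor(p['frame'],cv2.COLOR_BGR2HSV)
for lo,hi in [((80,100,50),(95,255,255)),((22,200,100),(30,255,255))]:
  m=cv2.inRange(hsv,lo,hi);n,l,st,ce=cv2.connectedComponentsWithStats(m)
  for i in range(1,n):
    if st[i,4]>60 and 150<ce[i][1]<290 and ce[i][0]<420: print(st[i],atz(p,ce[i],35))
E
```

```text
[ 391.3 -321.4   72.1] [-0.  -0.1  0.1  0.  -0.   0. ]
B [ 389.7 -327.1   43. ] uvTCP [[276.9 250.8]]
[ 393.  -322.3   74.3] [-0. -0.  0.  0. -0. -0.]
B [ 390.7 -326.7   43. ] uvTCP [[275.6 248.7]]
[323 252  16  16 190] [ 321.9 -250.    35. ]
```

{"fn": "move_arm", "kwargs": {"steps": [[1, -1, -2.5, -25, 0, 0, 0], [1, -1, -2.5, -48, 0, 0, 0], [1, -1, -2.5, -62, 0, 0, 0], [1, -1, -2.5, -69, 0, 0, 0], [0.2, -1, -2.5, -69, 0, 0, 0]]}}

```text
clock: 9.15
position: [392.8, -325.6, 6.4]
ee_rot: [-0.686, 0.727, -0.0, 0.0]
contact_force: [0.1, 0.2, -0.1]
gripper_width: 75.5
```

{"fn": "move_arm", "kwargs": {"steps": [[0.1, 0, 0, 0, 0, 0, 0], [-0.2, 0, 0, 0, 0, 0, 0], [-1, 0, 0, 0, 0, 0, 0], [-1, 0, 0, 0, 0, 0, 0], [-1, 0, 0, 0, 0, 0, 0]]}}

```text
clock: 9.57
position: [393.5, -326.1, 8.3]
ee_rot: [-0.686, 0.727, -0.002, 0.001]
contact_force: [-0.7, 1.8, 6.2]
gripper_width: 53.7
```

```bash
python3 - <<'E'
from h import *
np.set_printoptions(precision=1,suppress=True)
p=shot('wrist','w7.png');s,R=axes();print(s['position'],s['contact_force'],s['gripper_width'])
E
```

```text
[ 393.5 -326.1    8.3] [-0.9  2.1  6.1] 53.49782433471102
```

View pics/w7.png

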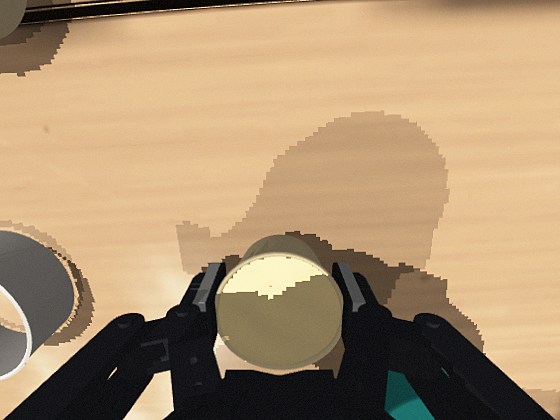

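{"fn": "move_arm", "kwargs": {"steps": [[-1, 0, 0, 5, 0, 0, 0], [-1, 0, 0, 25, 0, 0, 0], [-1, 0, 0, 60, 0, 0, 0], [-1, 0, 0, 98, 0, 0, 0], [-1, 0, 0, 135, 0, 0, 0]]}}

```text
clock: 10.03
position: [391.6, -325.4, 143.3]
ee_rot: [-0.686, 0.728, -0.0, 0.0]
contact_force: [1.2, -0.7, -1.0]
gripper_width: 54.0
```

```bash
python3 - <<'E'
from h import *
np.set_printoptions(precision=1,suppress=True)
p=shot('wrist','w8.png');s,R=axes();print(s['position'],s['contact_force'],s['gripper_width'])
p=shot('side');cv2.imwrite('pics/s8.png',cv2.resize(p['frame'][170:370,200:400],None,fx=3,fy=3,interpolation=cv2.INTER_CUBIC))
E
```

```text
[ 396.1 -328.2  151.6] [ 2.  -1.8  5.4] 53.760281076534966
```

View pics/w8.png

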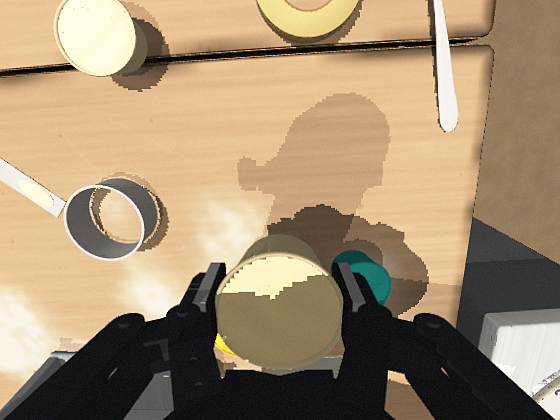

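View pics/s8.png

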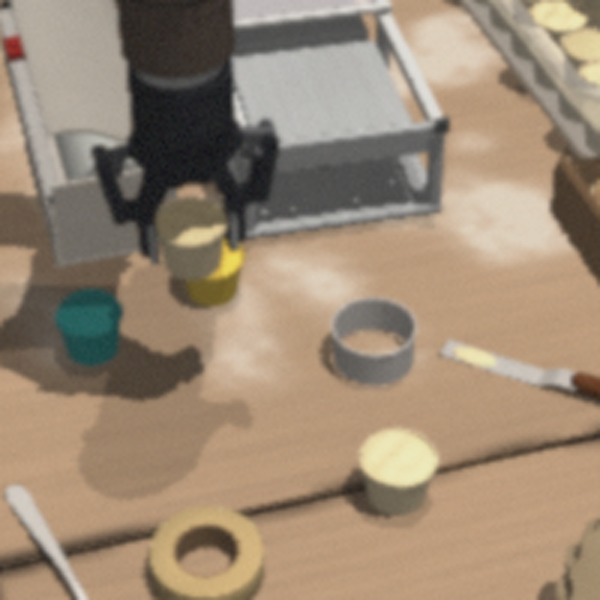

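{"fn": "move_arm", "kwargs": {"steps": [[-1, 0, 0, 0, 0, 0, 0], [-1, 0, 0, 0, 0, 0, 0]]}}

```text
clock: 10.3
position: [391.3, -325.1, 140.8]
ee_rot: [-0.686, 0.728, 0.0, 0.0]
contact_force: [-0.6, 0.2, -0.3]
gripper_width: 54.0
```

```bash
python3 - <<'E'
from h import *
np.set_printoptions(precision=1,suppress=True)
for i in range(3):
  shot('top'); s,R=axes();print(s['position'],s['contact_force'],s['joint_vel'])
E
```

```text
[ 391.  -325.   140.1] [ 0.9 -0.3 -0.7] [ 0.  0. -0.  0. -0. -0.]
[ 391.  -325.   139.8] [-0.3 -0.  -2.2] [ 0.  0.  0.  0.  0. -0.]
[ 391.1 -325.1  139.7] [ 0.5 -0.  -0.5] [ 0.  0.  0.  0.  0. -0.]
```

```bash
python3 - <<'E'
from h import *
np.set_printoptions(precision=1,suppress=True)
p=shot('wrist');s,R=axes();z=s['position'][2]
for u in [(280,310),(218,300),(344,300),(280,252),(280,368)]: print(atz(p,u,z+35)-s['position'])
E
```

```text
[-0.7 -2.6 35. ]
[24.4 -8.9 35. ]
[-27.3  -5.7  35. ]
[ -2.3 -29.1  35. ]
[ 1.1 28.3 35. ]
```

{"fn": "move_arm", "kwargs": {"steps": [[-1, 12, 18, 10, 0, 0, 0], [-1, 31, 50, 18, 0, 0, 0], [-1, 50, 80, 20, 0, 0, 0], [-1, 69, 110, 20, 0, 0, 0], [-1, 88, 141, 20, 0, 0, 0]]}}

```text
clock: 10.92
position: [480.4, -183.2, 160.4]
ee_rot: [-0.686, 0.728, 0.001, -0.001]
contact_force: [1.2, -1.4, -0.1]
gripper_width: 53.4
```

{"fn": "move_arm", "kwargs": {"steps": [[-1, 19, 31, 0, 0, 0, 0], [-1, 38, 62, 0, 0, 0, 0], [-1, 57, 93, 0, 0, 0, 0], [-1, 75, 123, 0, 0, 0, 0], [-1, 90, 147, 0, 0, 0, 0]]}}

```text
clock: 11.33
position: [570.7, -35.3, 159.9]
ee_rot: [-0.686, 0.727, 0.0, -0.001]
contact_force: [0.6, -0.5, -0.9]
gripper_width: 53.6
```

{"fn": "move_arm", "kwargs": {"steps": [[-1, 8, 12, 0, 0, 0, 0], [-1, 14, 21, 0, 0, 0, 0], [-1, 14, 21, 0, 0, 0, 0], [-1, 14, 21, 0, 0, 0, 0]]}}

```text
clock: 11.67
position: [583.4, -17.0, 160.3]
ee_rot: [-0.686, 0.728, 0.001, -0.001]
contact_force: [0.4, -0.4, -0.9]
gripper_width: 53.6
```

```bash
python3 - <<'E'
from h import *
np.set_printoptions(precision=1,suppress=True)
p=shot('wrist','w9.png');s,R=axes();print(s['position'],s['contact_force'],s['gripper_width'])
f=shot('side')
cv2.imwrite('pics/s9.png',cv2.resize(f['frame'][120:270,230:380],None,fx=4,fy=4,interpolation=cv2.INTER_CUBIC))
E
```

```text
[583.2 -17.4 160.6] [ 0.1 -0.5 -1.4] 53.701701925315255
```

View pics/w9.png

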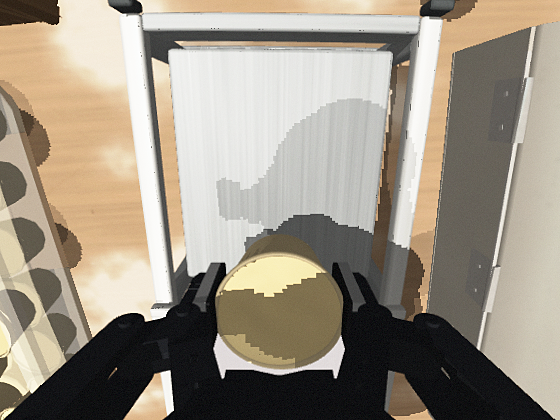

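View pics/s9.png

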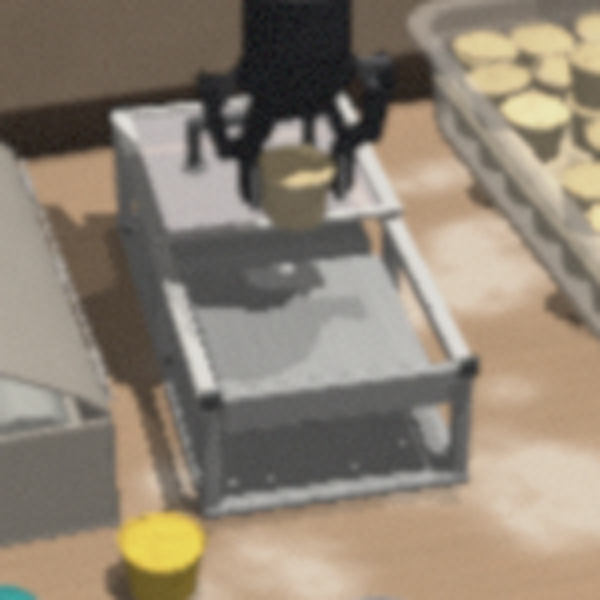

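```bash
python3 - <<'E'
from h import *
np.set_printoptions(precision=1,suppress=True)
p=shot('wrist');s,R=axes();print(s['position'])
print('far edge corners z80',atz(p,(170,50),80),atz(p,(392,51),80))
print('mid edges', atz(p,(183,220),80),atz(p,(378,220),80))
print('rail inner/outer left', atz(p,(158,220),102),atz(p,(137,220),102),'right',atz(p,(390,220),102),atz(p,(418,220),102))
print('crossbar inner',atz(p,(280,33),102),atz(p,(280,14),102))
E
```

```text
[583.2 -17.8 161. ]
far edge corners z80 [ 647.4 -142.2   80. ] [ 501.  -132.7   80. ]
mid edges [657.1 -23.6  80. ] [506.1 -14.3  80. ]
rail inner/outer left [667. -32. 102.] [681.9 -32.9 102. ] right [504.8 -22.  102. ] [485.  -20.8 102. ]
crossbar inner [ 574.7 -142.7  102. ] [ 574.1 -152.5  102. ]
```

{"fn": "move_arm", "kwargs": {"steps": [[-1, 0, 6, -20, 0, 0, 0], [-1, 0, 6, -40, 0, 0, 0], [-1, 0, 6, -52, 0, 0, 0], [-1, 0, 6, -60, 0, 0, 0], [-1, 0, 6, -65, 0, 0, 0]]}}

```text
clock: 12.23
position: [583.3, -11.5, 95.3]
ee_rot: [-0.686, 0.728, 0.0, -0.001]
contact_force: [0.3, 0.2, -0.1]
gripper_width: 53.6
```

{"fn": "move_arm", "kwargs": {"steps": [[-1, 0, 0, -4, 0, 0, 0], [-1, 0, 0, -8, 0, 0, 0], [-1, 0, 0, -12, 0, 0, 0], [-1, 0, 0, -15, 0, 0, 0], [-1, 0, 0, -17, 0, 0, 0]]}}

```text
clock: 12.65
position: [584.4, -10.5, 79.3]
ee_rot: [-0.686, 0.728, -0.0, 0.0]
contact_force: [1.3, -0.6, 0.1]
gripper_width: 53.3
```

```bash
python3 - <<'E'
from h import *
np.set_printoptions(precision=1,suppress=True)
p=shot('wrist','w10.png');s,R=axes();print(s['position'],s['contact_force'],s['gripper_width'])
print('far edge rows z at 70', [proj(p,[574.2,-137.5,z])[0] for z in (80,70,60)])
f=shot('side')
cv2.imwrite('pics/s10.png',cv2.resize(f['frame'][120:270,230:380],None,fx=4,fy=4,interpolation=cv2.INTER_CUBIC))
E
```

```text
[584.2 -10.5  78.9] [-0.2 -0.4 -0.1] 53.37799923319951
far edge rows z at 70 [array([285.4,  -8.7]), array([284.9,  -0.2]), array([284.5,   7.3])]
```

View pics/w10.png

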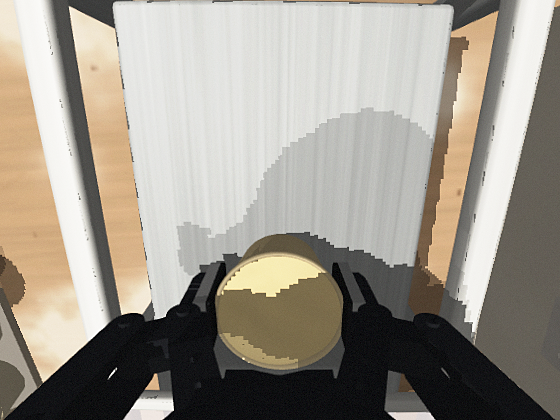

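View pics/s10.png

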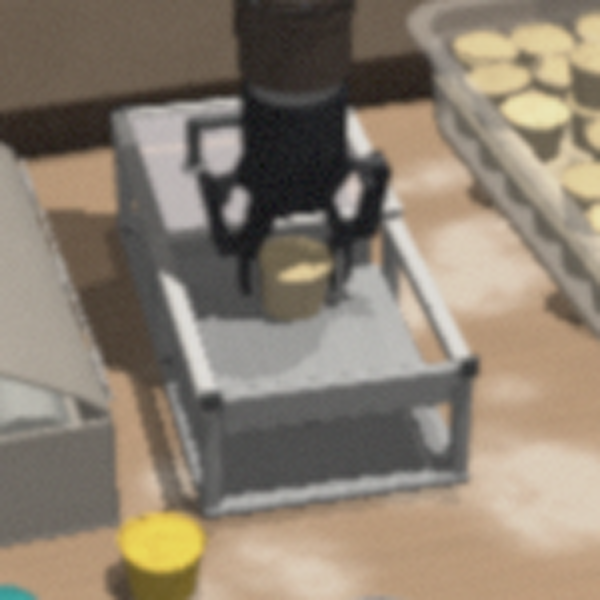

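{"fn": "move_arm", "kwargs": {"steps": [[0.4, 0, 0, 0, 0, 0, 0], [0.7, 0, 0, 0, 0, 0, 0], [0.9, 0, 0, 0, 0, 0, 0], [0.9, 0, 0, 0, 0, 0, 0]]}}

```text
clock: 13.08
position: [584.2, -10.5, 79.3]
ee_rot: [-0.686, 0.728, -0.0, 0.0]
contact_force: [0.2, -0.4, 0.0]
gripper_width: 81.2
```

{"fn": "move_arm", "kwargs": {"steps": [[0.9, 0, 0, 10, 0, 0, 0], [0.9, 0, 0, 30, 0, 0, 0], [1, 0, 0, 65, 0, 0, 0], [1, -8, -15, 95, 0, 0, 0], [1, -20, -45, 110, 0, 0, 0]]}}

```text
clock: 13.5
position: [566.9, -54.2, 194.2]
ee_rot: [-0.688, 0.726, -0.003, 0.003]
contact_force: [-0.2, -0.9, 0.6]
gripper_width: 85.5
```

```bash
python3 - <<'E'
from h import *
np.set_printoptions(precision=1,suppress=True)
p=shot('wrist','w11.png');s,R=axes();print(s['position'],s['contact_force'],s['gripper_width'])
f=shot('side')
cv2.imwrite('pics/s11.png',cv2.resize(f['frame'][120:270,230:380],None,fx=4,fy=4,interpolation=cv2.INTER_CUBIC))
E
```

```text
[564.5 -59.1 196.2] [-1.8 -1.2  1.2] 85.287638059566
```

View pics/w11.png

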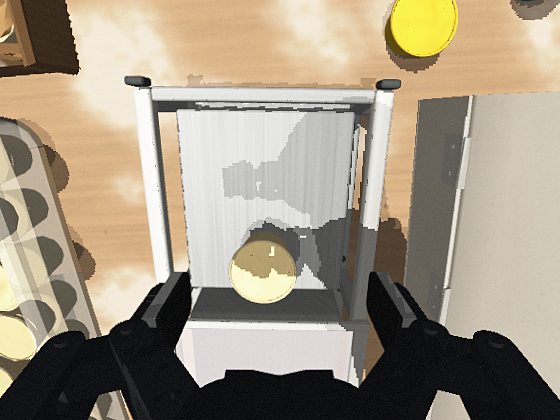

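View pics/s11.png

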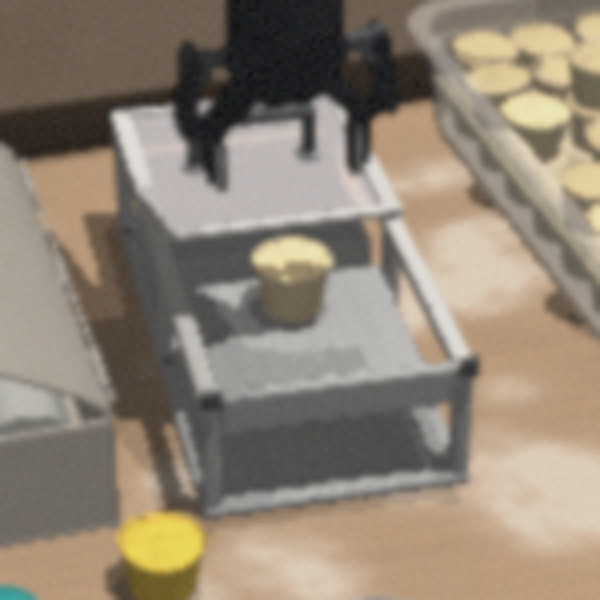

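{"fn": "move_arm", "kwargs": {"steps": [[1, -5, -38, 0, 0, 0, 0], [1, -10, -78, 0, 0, 0, 0], [1, -15, -118, 0, 0, 0, 0], [1, -20, -158, 0, 0, 0, 0], [1, -25, -198, 0, 0, 0, 0]]}}

```text
clock: 14.02
position: [538.5, -254.9, 189.4]
ee_rot: [-0.686, 0.727, 0.0, 0.0]
contact_force: [2.1, 0.3, -0.2]
gripper_width: 85.5
```

{"fn": "move_arm", "kwargs": {"steps": [[1, -5, -40, 0, 0, 0, 0], [1, -10, -80, -10, 0, 0, 0], [1, -15, -120, -30, 0, 0, 0], [1, -20, -155, -50, 0, 0, 0], [1, -23, -185, -70, 0, 0, 0]]}}

```text
clock: 14.43
position: [515.5, -440.7, 118.7]
ee_rot: [-0.686, 0.728, -0.0, 0.0]
contact_force: [1.0, 0.2, 0.2]
gripper_width: 85.3
```

{"fn": "move_arm", "kwargs": {"steps": [[1, 0, -25, -10, 0, 0, 0], [1, 0, -25, -20, 0, 0, 0], [1, 0, -25, -30, 0, 0, 0], [1, 0, -25, -30, 0, 0, 0], [1, 0, -25, -30, 0, 0, 0]]}}

```text
clock: 14.85
position: [516.1, -462.3, 88.8]
ee_rot: [-0.686, 0.727, 0.001, -0.0]
contact_force: [0.4, -0.1, 0.3]
gripper_width: 85.3
```

```bash
python3 - <<'E'
from h import *
np.set_printoptions(precision=1,suppress=True)
p=shot('wrist','w12.png');s,R=axes();print(s['position'],s['joints'])
hsv=cv2.cvtColor(p['frame'],cv2.COLOR_BGR2HSV)
m=cv2.inRange(hsv,(22,30,110),(36,140,255))
n,l,st,ce=cv2.connectedComponentsWithStats(m)
for i in range(1,n):
    if st[i,4]>800: print(st[i],ce[i],atz(p,ce[i],42))
E
```

```text
[ 516.7 -462.6   89.9] [-0.5  0.6  0.   0.  -1.   0.4]
[ 444  103  116  118 6552] [500.9 159.3] [ 374.1 -507.6   42. ]
[ 236  189   88   63 4116] [279.3 221.1] [ 515.  -474.9   42. ]
```

View pics/w12.png

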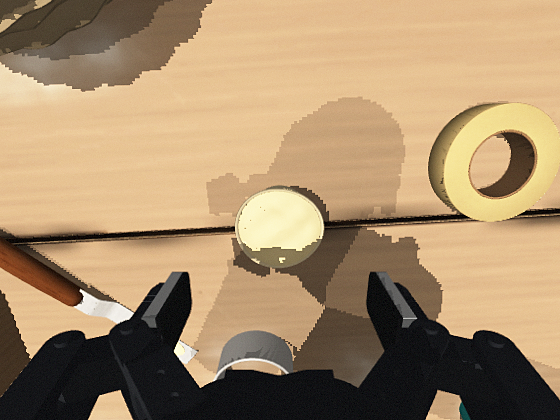

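```bash
python3 - <<'E'
from h import *
np.set_printoptions(precision=1,suppress=True)
for i in range(2):
  p=shot('wrist');s,R=axes();print(s['position'],atz(p,(279.5,228),43))
for u in [(75,295),(100,310),(60,275),(195,352)]: print(atz(p,u,8))
E
```

```text
[ 517.  -462.7   90.4] [ 515.8 -470.3   43. ]
[ 517.1 -462.8   90.6] [ 516.2 -470.3   43. ]
[ 696.6 -405.1    8. ]
[ 678.4 -389.     8. ]
[ 704.3 -424.9    8. ]
[ 601.3 -339.8    8. ]
```

{"fn": "move_arm", "kwargs": {"steps": [[1, 0, -8.5, -20, 0, 0, 0], [1, 0, -8.5, -45, 0, 0, 0], [1, 0, -8.5, -65, 0, 0, 0], [1, 0, -8.5, -78, 0, 0, 0], [1, 0, -8.5, -83, 0, 0, 0]]}}

```text
clock: 15.42
position: [515.5, -470.9, 4.5]
ee_rot: [-0.686, 0.727, 0.001, -0.0]
contact_force: [0.6, -0.8, 0.3]
gripper_width: 85.3
```

{"fn": "move_arm", "kwargs": {"steps": [[0.4, 0, 0, 0, 0, 0, 0], [0.2, 0, 0, 0, 0, 0, 0], [-0.1, 0, 0, 0, 0, 0, 0], [-1, 0, 0, 0, 0, 0, 0], [-1, 0, 0, 0, 0, 0, 0]]}}

```text
clock: 15.83
position: [517.2, -472.8, 8.3]
ee_rot: [-0.686, 0.727, -0.002, 0.0]
contact_force: [-0.1, 0.6, 4.3]
gripper_width: 56.7
```

{"fn": "move_arm", "kwargs": {"steps": [[-1, 0, 0, 0, 0, 0, 0], [-1, 0, 0, 0, 0, 0, 0]]}}

```text
clock: 16.0
position: [517.2, -472.8, 8.3]
ee_rot: [-0.686, 0.727, -0.002, 0.0]
contact_force: [0.5, 0.0, 5.4]
gripper_width: 56.4
```

{"fn": "move_arm", "kwargs": {"steps": [[-1, 0, 0, 5, 0, 0, 0], [-1, 0, 0, 25, 0, 0, 0], [-1, 0, 0, 60, 0, 0, 0], [-1, 0, 0, 98, 0, 0, 0], [-1, 0, 0, 130, 0, 0, 0]]}}

```text
clock: 16.42
position: [515.8, -472.1, 138.0]
ee_rot: [-0.686, 0.728, -0.0, -0.0]
contact_force: [1.5, -0.6, -0.7]
gripper_width: 56.4
```

{"fn": "move_arm", "kwargs": {"steps": [[-1, 0, 0, 20, 0, 0, 0], [-1, 0, 0, 30, 0, 0, 0], [-1, 0, 0, 30, 0, 0, 0]]}}

```text
clock: 16.67
position: [516.8, -472.6, 168.9]
ee_rot: [-0.686, 0.728, -0.002, 0.001]
contact_force: [-0.2, -0.1, -0.2]
gripper_width: 56.0
```

```bash
python3 - <<'E'
from h import *
np.set_printoptions(precision=1,suppress=True)
p=shot('wrist','w13.png');s,R=axes();print(s['position'],s['contact_force'],s['gripper_width'])
f=shot('side')
cv2.imwrite('pics/s13.png',cv2.resize(f['frame'][130:330,230:430],None,fx=3,fy=3,interpolation=cv2.INTER_CUBIC))
E
```

```text
[ 515.9 -471.8  166.2] [-0.2 -0.  -1. ] 56.10893263817743
```

View pics/w13.png

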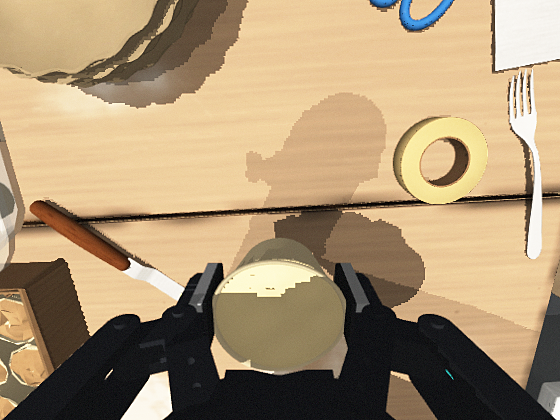

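View pics/s13.png

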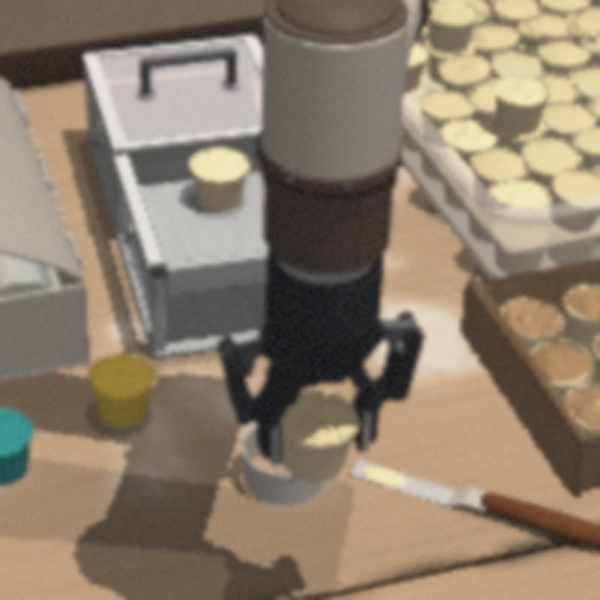

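{"fn": "move_arm", "kwargs": {"steps": [[-1, 3, 20, 0, 0, 0, 0], [-1, 9, 56, 0, 0, 0, 0], [-1, 15, 93, 0, 0, 0, 0], [-1, 21, 130, 0, 0, 0, 0], [-1, 27, 167, 0, 0, 0, 0]]}}

```text
clock: 17.18
position: [541.5, -303.0, 162.8]
ee_rot: [-0.686, 0.728, 0.003, -0.001]
contact_force: [0.8, -0.1, -0.6]
gripper_width: 56.0
```

{"fn": "move_arm", "kwargs": {"steps": [[-1, 6, 37, 0, 0, 0, 0], [-1, 12, 74, 0, 0, 0, 0], [-1, 18, 111, 0, 0, 0, 0], [-1, 24, 146, 0, 0, 0, 0], [-1, 29, 175, 0, 0, 0, 0]]}}

```text
clock: 17.6
position: [570.6, -127.5, 163.3]
ee_rot: [-0.686, 0.727, 0.002, -0.002]
contact_force: [1.0, 0.3, -0.7]
gripper_width: 56.3
```

{"fn": "move_arm", "kwargs": {"steps": [[-1, 3, 20, 0, 0, 0, 0], [-1, 6, 34, 0, 0, 0, 0], [-1, 6, 34, 0, 0, 0, 0], [-1, 6, 34, 0, 0, 0, 0]]}}

```text
clock: 17.93
position: [577.3, -95.7, 164.5]
ee_rot: [-0.686, 0.727, 0.001, -0.001]
contact_force: [-0.0, -0.0, -1.1]
gripper_width: 56.2
```

```bash
python3 - <<'E'
from h import *
np.set_printoptions(precision=1,suppress=True)
p=shot('wrist','w14.png');s,R=axes();print(s['position'],s['contact_force'],s['gripper_width'])
f=shot('side')
cv2.imwrite('pics/s14.png',cv2.resize(f['frame'][120:270,230:380],None,fx=4,fy=4,interpolation=cv2.INTER_CUBIC))
E
```

```text
[577.3 -96.4 164.8] [ 0.1  0.7 -1.2] 56.30328184647023
```

View pics/w14.png

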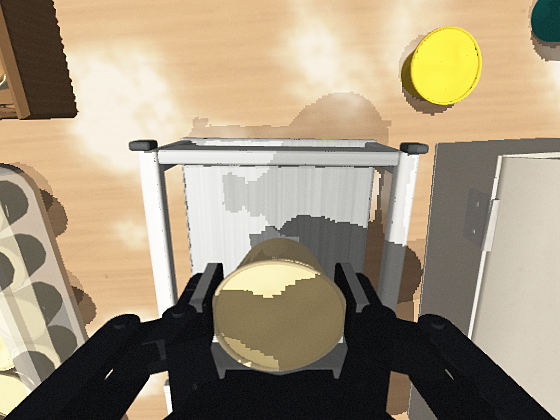

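View pics/s14.png

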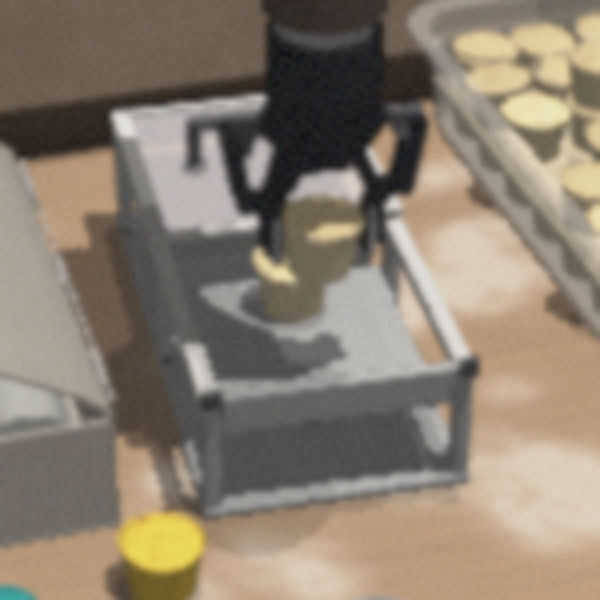

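{"fn": "move_arm", "kwargs": {"steps": [[-1, 0, 0, -25, 0, 0, 0], [-1, 0, 0, -50, 0, 0, 0], [-1, 0, 0, -68, 0, 0, 0], [-1, 0, 0, -77, 0, 0, 0], [-1, 0, 0, -82, 0, 0, 0]]}}

```text
clock: 18.45
position: [577.0, -97.2, 82.4]
ee_rot: [-0.685, 0.728, 0.001, -0.001]
contact_force: [0.2, 0.1, -0.3]
gripper_width: 56.0
```

{"fn": "move_arm", "kwargs": {"steps": [[-1, 0, 0, -4, 0, 0, 0], [-1, 0, 0, -8, 0, 0, 0], [-1, 0, 0, -12, 0, 0, 0], [-1, 0, 0, -15, 0, 0, 0], [-1, 0, 0, -18, 0, 0, 0]]}}

```text
clock: 18.87
position: [578.7, -96.1, 66.7]
ee_rot: [-0.686, 0.728, -0.001, 0.001]
contact_force: [0.8, -0.8, 0.3]
gripper_width: 56.2
```

{"fn": "move_arm", "kwargs": {"steps": [[-1, 0, 0, -1, 0, 0, 0], [-1, 0, 0, -1, 0, 0, 0]]}}

```text
clock: 19.03
position: [578.3, -96.0, 65.2]
ee_rot: [-0.686, 0.728, -0.0, 0.0]
contact_force: [0.5, -0.5, 0.0]
gripper_width: 56.1
```

```bash
python3 - <<'E'
from h import *
np.set_printoptions(precision=1,suppress=True)
p=shot('wrist','w15.png');s,R=axes();print(s['position'],s['contact_force'],s['gripper_width'])
f=shot('side')
cv2.imwrite('pics/s15.png',cv2.resize(f['frame'][120:270,230:380],None,fx=4,fy=4,interpolation=cv2.INTER_CUBIC))
E
```

```text
[578.3 -95.9  65.3] [-0.7 -0.3 -0.3] 56.06067892220407
```

View pics/w15.png

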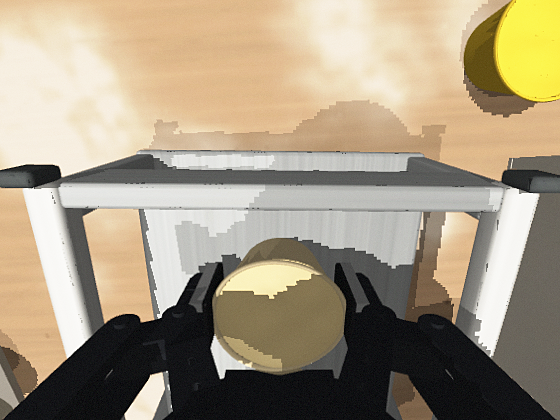

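View pics/s15.png

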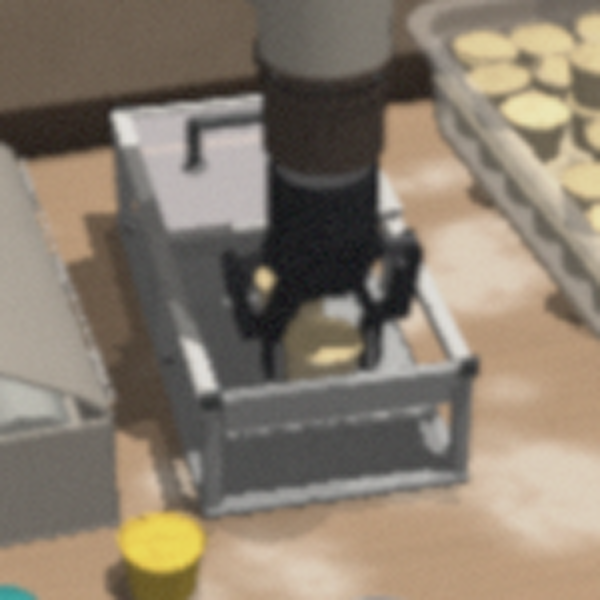

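{"fn": "move_arm", "kwargs": {"steps": [[0.45, 0, 0, 0, 0, 0, 0], [0.7, 0, 0, 0, 0, 0, 0], [0.85, 0, 0, 0, 0, 0, 0], [0.85, 0, 0, 0, 0, 0, 0]]}}

```text
clock: 19.47
position: [578.0, -96.0, 65.2]
ee_rot: [-0.686, 0.728, 0.0, 0.0]
contact_force: [0.1, 0.1, 0.1]
gripper_width: 79.1
```

{"fn": "move_arm", "kwargs": {"steps": [[0.85, 0, 0, 10, 0, 0, 0], [0.85, 0, 0, 30, 0, 0, 0], [0.85, 0, 0, 60, 0, 0, 0], [1, 0, 0, 100, 0, 0, 0], [1, 0, 0, 135, 0, 0, 0]]}}

```text
clock: 19.88
position: [577.9, -96.2, 202.8]
ee_rot: [-0.686, 0.728, -0.0, 0.0]
contact_force: [1.5, 0.2, 0.4]
gripper_width: 85.4
```

```bash
python3 - <<'E'
from h import *
np.set_printoptions(precision=1,suppress=True)
p=shot('wrist','w16.png');s,R=axes();print(s['position'],s['contact_force'],s['gripper_width'],s['joints'])
f=shot('side')
cv2.imwrite('pics/s16.png',cv2.resize(f['frame'][120:270,230:380],None,fx=4,fy=4,interpolation=cv2.INTER_CUBIC))
E
```

```text
[582.4 -96.8 211.5] [2.5 0.7 5.9] 85.32943239807075 [ 0.1  0.3 -0.1  0.  -1.1 -0.2]
```

View pics/w16.png

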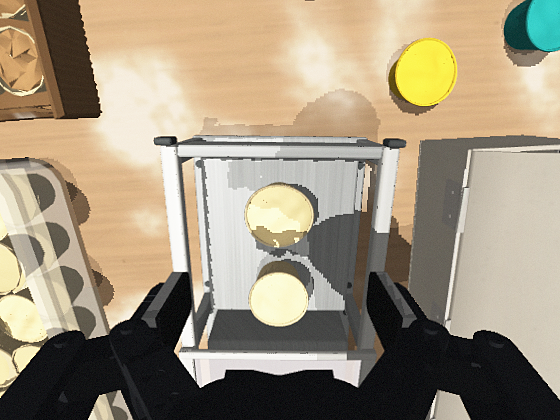

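View pics/s16.png

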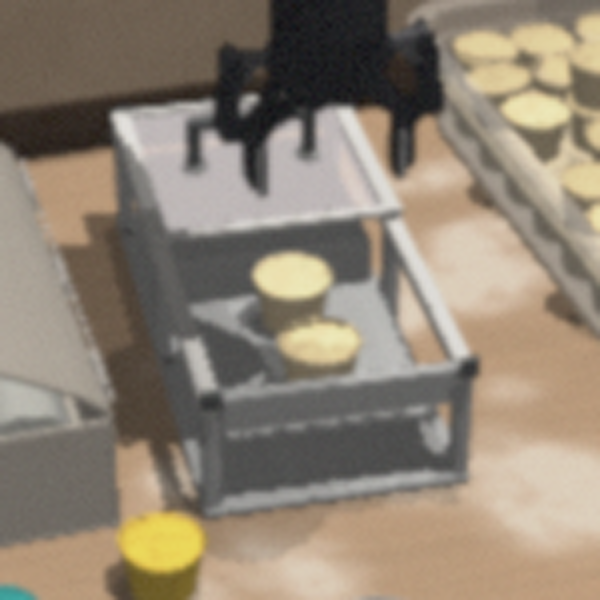

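```bash
cat > tri.py <<'E'
from h import *
def tri(l):
    A=np.zeros((3,3));b=np.zeros(3)
    for p,u in l:
        o,d=ray(p,u);d=d/np.linalg.norm(d);M=np.eye(3)-np.outer(d,d);A+=M;b+=M@o
    return np.linalg.solve(A,b)
E
python3 - <<'E'
from tri import *
np.set_printoptions(precision=1,suppress=True)
w=shot('wrist','w17.png');s=shot('side','s17.png');print(readout.read_state()['position'])
for p in (w,s):
    hsv=cv2.cvtColor(p['frame'],cv2.COLOR_BGR2HSV)
    m=cv2.inRange(hsv,(22,30,110),(36,140,255))
    n,l,st,ce=cv2.connectedComponentsWithStats(m)
    for i in range(1,n):
        if st[i,4]>150 and 230<ce[i][0]<350: print(st[i],ce[i])
E
```

```text
[578.4 -95.9 202.1]
[ 252  184   68   52 2374] [285.7 208.9]
[ 255  269   59   54 2383] [284.5 296. ]
[292 182  22  14 190] [303.2 188.8]
```

```bash
python3 - <<'E'
import cv2
a=cv2.imread('pics/w17.png')[120:360,160:420];cv2.imwrite('pics/w17z.png',cv2.resize(a,None,fx=2.5,fy=2.5,interpolation=cv2.INTER_CUBIC))
a=cv2.imread('pics/s17.png')[170:225,270:340];cv2.imwrite('pics/s17z.png',cv2.resize(a,None,fx=10,fy=10,interpolation=cv2.INTER_CUBIC))
E
```

```text
(no output)
```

View pics/w17z.png

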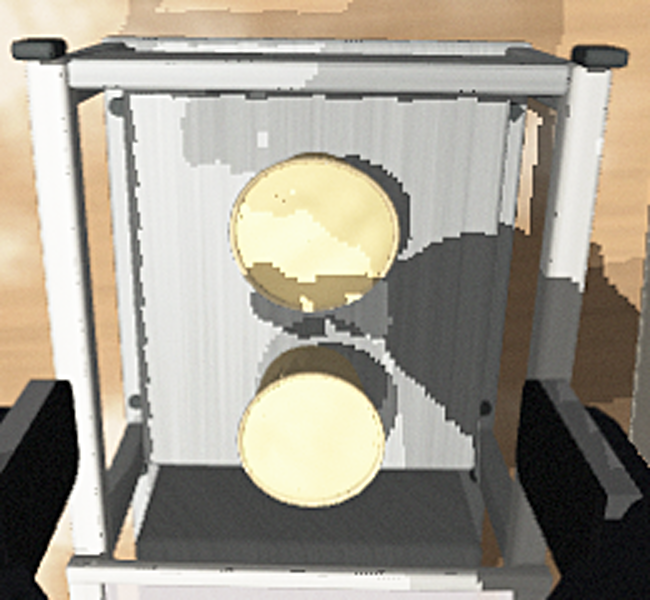

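View pics/s17z.png

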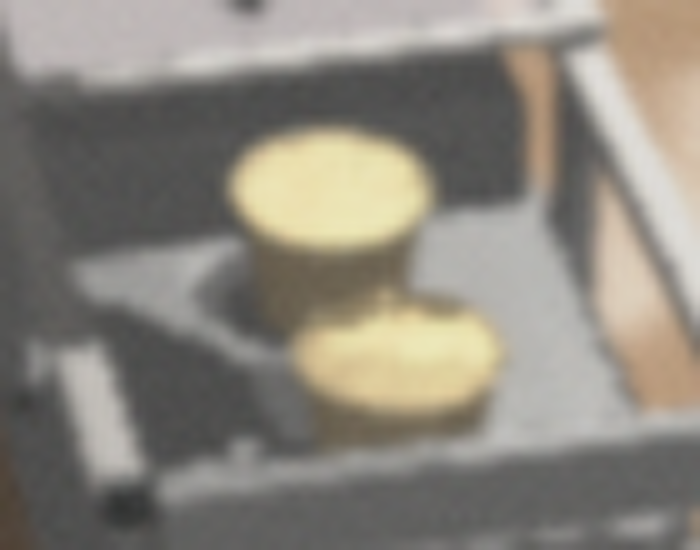

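```bash
python3 - <<'E'
from tri import *
np.set_printoptions(precision=1,suppress=True)
w=shot('wrist');s=shot('side')
for n,a,b in [('A',(286,212.8),(310,205.5)),('B',(284.8,296),(303.2,188.9))]:
    X=tri([(w,a),(s,b)]);print(n,X,proj(w,X),proj(s,X))
print('rail/crossbar z check: cap left', tri([(w,(160+585/2.5,120+60/2.5)),(s,(270+13,170+50.5))]))
turn_to(-94.2); print(readout.read_state()['joints'])
p=w;print([ (r['conf'],r['uv'],atz(p,r['uv'],147)) for r in nets.tip_of('cover_handle',s)])
E
```

```text
A [574.8 -95.9  97.7] [[283.4 211.8]] [[309.2 205.4]]
B [579.4 -17.5 102.4] [[283.2 295.1]] [[302.6 188.7]]
rail/crossbar z check: cap left [ 486.1 -148.   101.9]
-94.2 -94.2 rotvec [ 0.  -0.   1.6]
-94.2 85.8 rotvec [-0.  -0.  -1.6]
[ 0.1  0.3 -0.1 -0.  -1.1 -0.2]
[(0.72, [291.9, 148.4], array([ 566.8, -154.1,  147. ])), (0.42, [323.4, 282.5], array([548.1, -55.6, 147. ]))]
```

{"fn": "move_arm", "kwargs": {"steps": [[1, 1, 18, 10, 0, 0, 0.12], [1, 3, 36, 20, 0, 0, 0.24], [1, 4, 54, 20, 0, 0, 0.36], [1, 6, 72, 20, 0, 0, 0.48], [1, 8, 90, 20, 0, 0, 0.6]]}}

```text
clock: 20.65
position: [585.4, -5.4, 218.6]
ee_rot: [0.872, -0.49, -0.001, 0.001]
contact_force: [0.4, -0.4, -0.1]
gripper_width: 85.2
```

{"fn": "move_arm", "kwargs": {"steps": [[1, 2, 20, 0, 0, 0, 0.12], [1, 4, 40, 0, 0, 0, 0.24], [1, 5, 65, 0, 0, 0, 0.36], [1, 7, 90, 0, 0, 0, 0.48], [1, 8, 115, 0, 0, 0, 0.6]]}}

```text
clock: 21.07
position: [593.4, 109.8, 218.3]
ee_rot: [0.978, -0.21, -0.001, 0.001]
contact_force: [0.4, 0.2, -0.1]
gripper_width: 85.2
```

{"fn": "move_arm", "kwargs": {"steps": [[1, 1, 15, 0, 0, 0, 0.12], [1, 2, 28, -5, 0, 0, 0.24], [1, 2, 28, -10, 0, 0, 0.37], [1, 2, 28, -15, 0, 0, 0.37], [1, 2, 28, -20, 0, 0, 0.37]]}}

```text
clock: 21.48
position: [595.4, 136.8, 198.3]
ee_rot: [1.0, -0.031, -0.001, 0.001]
contact_force: [-0.5, 0.1, -0.3]
gripper_width: 85.7
```

```bash
python3 - <<'E'
from tri import *
np.set_printoptions(precision=3,suppress=True)
p=shot('wrist','w18.png');s,R=axes();print(s['position'],s['joints']);turn_to(-94.2)
print([ (r['conf'],r['uv'],atz(p,r['uv'],147)) for r in nets.tip_of('cover_handle',p)])
E
```

```text
[594.928 136.404 197.375] [ 0.49   0.387 -0.076 -0.001 -1.112  1.018]
-94.2 -94.2 rotvec [ 0.002 -0.004 -0.01 ]
-94.2 85.8 rotvec [0.007 0.003 3.131]
[(0.85, [278.8, 237.2], array([594.119, 136.356, 147.   ]))]
```

View pics/w18.png

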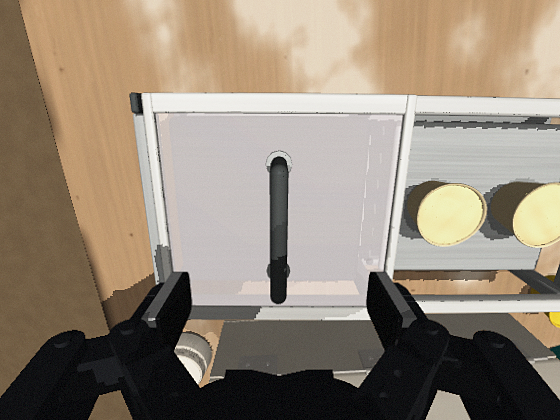

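{"fn": "move_arm", "kwargs": {"steps": [[1, 0, 0, -25, 0, 0, -0.01], [1, 0, 0, -48, 0, 0, -0.01], [1, 0, 0, -62, 0, 0, -0.01], [1, 0, 0, -69, 0, 0, -0.01], [-0.3, 0, 0, -69, 0, 0, -0.01]]}}

```text
clock: 22.0
position: [595.2, 136.1, 129.3]
ee_rot: [0.999, -0.036, -0.002, 0.001]
contact_force: [0.0, 1.5, -0.4]
gripper_width: 75.3
```

{"fn": "move_arm", "kwargs": {"steps": [[-0.7, 0, 0, 0, 0, 0, 0], [-1, 0, 0, 0, 0, 0, 0], [-1, 0, 0, 0, 0, 0, 0], [-1, 0, 0, 0, 0, 0, 0], [-1, 0, 0, 0, 0, 0, 0]]}}

```text
clock: 22.42
position: [596.4, 137.1, 131.9]
ee_rot: [0.999, -0.035, 0.001, -0.0]
contact_force: [-0.2, 0.5, -0.9]
gripper_width: 12.8
```

{"fn": "move_arm", "kwargs": {"steps": [[-1, 0, 0, 0, 0, 0, 0], [-1, -0.3, -4, 0, 0, 0, 0], [-1, -0.8, -12, 0, 0, 0, 0], [-1, -1.6, -22, 0, 0, 0, 0], [-1, -2.4, -33, 0, 0, 0, 0]]}}

```text
clock: 22.83
position: [594.1, 103.8, 132.0]
ee_rot: [0.999, -0.034, 0.001, -0.0]
contact_force: [-0.7, 1.2, 4.1]
gripper_width: 9.9
```

```bash
python3 - <<'E'
from tri import *
np.set_printoptions(precision=2,suppress=True)
p=shot('wrist','w19.png');s,R=axes();print(s['position'],s['contact_force'],s['gripper_width'])
f=shot('side')
cv2.imwrite('pics/s19.png',cv2.resize(f['frame'][120:270,230:380],None,fx=4,fy=4,interpolation=cv2.INTER_CUBIC))
E
```

```text
[593.89 101.73 132.04] [ 0.05 -1.56  4.73] 10.073329268485006
```

View pics/w19.png

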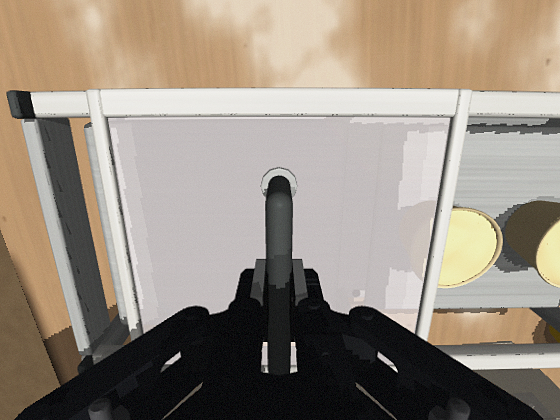

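View pics/s19.png

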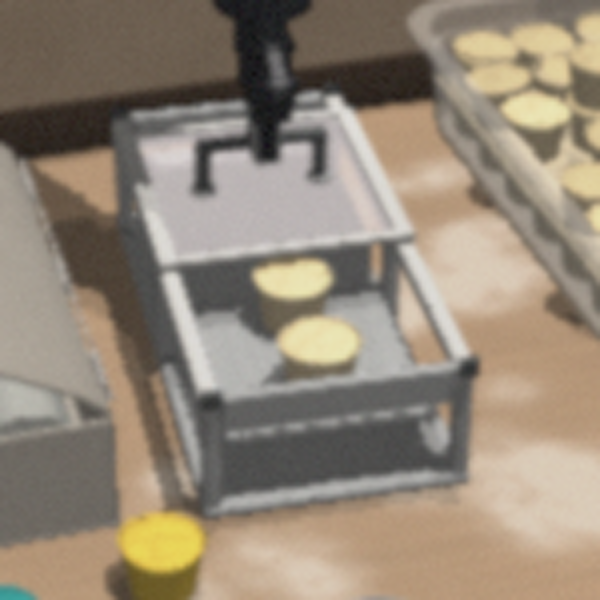

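{"fn": "move_arm", "kwargs": {"steps": [[-1, -0.5, -7, 0, 0, 0, 0], [-1, -1.0, -14, 0, 0, 0, 0], [-1, -1.5, -21, 0, 0, 0, 0], [-1, -2.0, -28, 0, 0, 0, 0], [-1, -2.5, -35, 0, 0, 0, 0]]}}

```text
clock: 23.35
position: [591.7, 68.9, 132.0]
ee_rot: [0.999, -0.035, 0.001, -0.0]
contact_force: [-1.8, 1.1, 5.8]
gripper_width: 10.3
```

```bash
python3 - <<'E'
from tri import *
np.set_printoptions(precision=2,suppress=True)
p=shot('wrist','w20.png');s,R=axes();print(s['position'],s['contact_force'],s['gripper_width'])
f=shot('side')
cv2.imwrite('pics/s20.png',cv2.resize(f['frame'][120:270,230:380],None,fx=4,fy=4,interpolation=cv2.INTER_CUBIC))
E
```

```text
[591.56  67.73 132.03] [-0.84 -1.07  5.73] 9.98764915795149
```

View pics/w20.png

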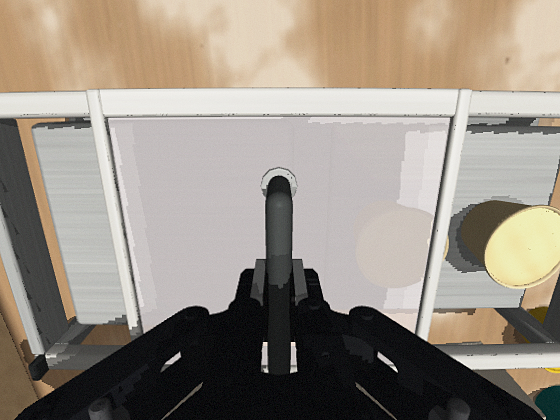

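View pics/s20.png

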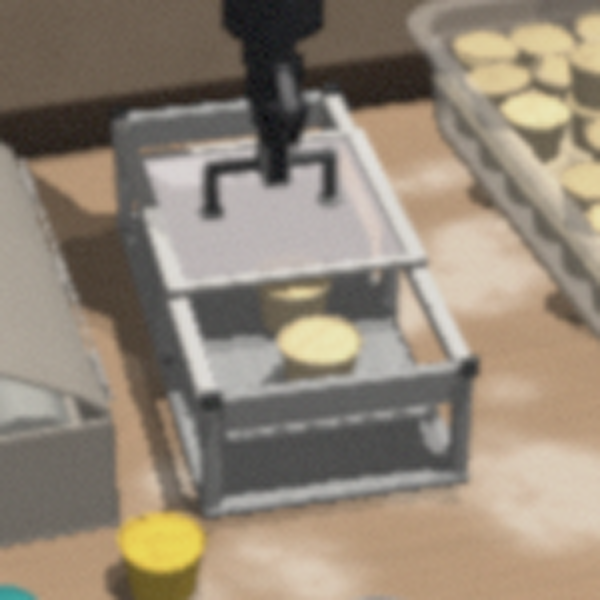

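{"fn": "move_arm", "kwargs": {"steps": [[-1, -0.7, -9, 0, 0, 0, 0], [-1, -1.4, -19, 0, 0, 0, 0], [-1, -2.2, -30, 0, 0, 0, 0], [-1, -2.9, -41, 0, 0, 0, 0], [-1, -3.7, -52, 0, 0, 0, 0]]}}

```text
clock: 23.87
position: [588.1, 16.8, 132.1]
ee_rot: [0.999, -0.035, 0.001, -0.0]
contact_force: [-0.1, 2.0, 5.8]
gripper_width: 9.3
```

{"fn": "move_arm", "kwargs": {"steps": [[-1, -0.8, -12, 0, 0, 0, 0], [-1, -1.7, -24, 0, 0, 0, 0], [-1, -2.6, -36, 0, 0, 0, 0], [-1, -3.5, -48, 0, 0, 0, 0], [-1, -4.1, -56, 0, 0, 0, 0]]}}

```text
clock: 24.28
position: [584.2, -39.8, 132.0]
ee_rot: [0.999, -0.035, 0.001, -0.0]
contact_force: [-0.2, 1.6, 5.4]
gripper_width: 10.2
```

{"fn": "move_arm", "kwargs": {"steps": [[-1, -0.3, -4, 0, 0, 0, 0], [-1, -0.6, -8, 0, 0, 0, 0], [-1, -0.9, -12, 0, 0, 0, 0], [-1, -1.1, -15, 0, 0, 0, 0]]}}

```text
clock: 24.62
position: [583.4, -52.9, 132.0]
ee_rot: [0.999, -0.035, 0.002, -0.001]
contact_force: [-3.0, 16.3, 7.7]
gripper_width: 10.0
```

{"fn": "move_arm", "kwargs": {"steps": [[0, 0, 0, 0, 0, 0, 0], [0, 0, 0, 0, 0, 0, 0], [0, 0, 0, 0, 0, 0, 0], [0, 0, 0, 0, 0, 0, 0]]}}

```text
clock: 24.95
position: [581.8, -54.3, 130.4]
ee_rot: [0.999, -0.035, -0.001, 0.0]
contact_force: [-0.1, -0.4, 0.3]
gripper_width: 42.4
```

{"fn": "move_arm", "kwargs": {"steps": [[0, 0, 0, 20, 0, 0, 0], [0.3, 0, 0, 50, 0, 0, 0], [0.5, 0, 0, 85, 0, 0, 0], [0.5, -30, 20, 105, 0, 0, 0], [0.5, -65, 40, 120, 0, 0, 0]]}}

```text
clock: 25.37
position: [519.7, -14.7, 252.2]
ee_rot: [0.999, -0.036, 0.002, 0.0]
contact_force: [-0.6, 0.5, 0.2]
gripper_width: 63.9
```

{"fn": "move_arm", "kwargs": {"steps": [[0.5, -20, 30, 0, 0, 0, 0], [0.5, -40, 60, 0, 0, 0, 0], [0.5, -60, 90, 0, 0, 0, 0], [0.5, -75, 120, 0, 0, 0, 0], [0.5, -75, 120, 0, 0, 0, 0]]}}

```text
clock: 25.78
position: [441.2, 108.4, 250.8]
ee_rot: [0.999, -0.032, 0.0, -0.001]
contact_force: [-1.0, -0.3, 0.5]
gripper_width: 64.2
```

```bash
python3 - <<'E'
from tri import *
np.set_printoptions(precision=2,suppress=True)
p=shot('wrist','w21.png');s,R=axes();print(s['clock'],s['position'],s['contact_force'],s['gripper_width'])
f=shot('side','s21f.png')
cv2.imwrite('pics/s21.png',cv2.resize(f['frame'][120:270,230:380],None,fx=4,fy=4,interpolation=cv2.INTER_CUBIC))
f=shot('top','t21.png')
E
```

```text
25.8333 [442.16 107.09 250.81] [ 0.78 -0.24 -0.41] 63.868166604832645
```

View pics/w21.png

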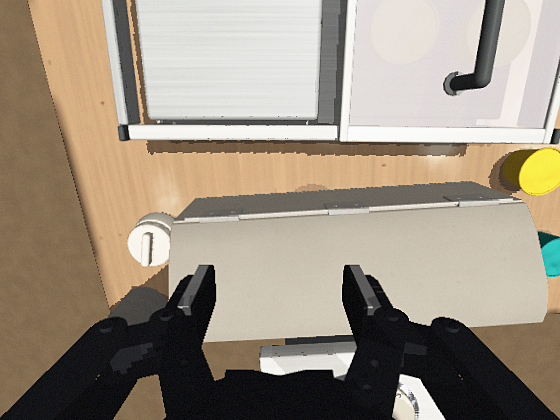

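View pics/s21.png

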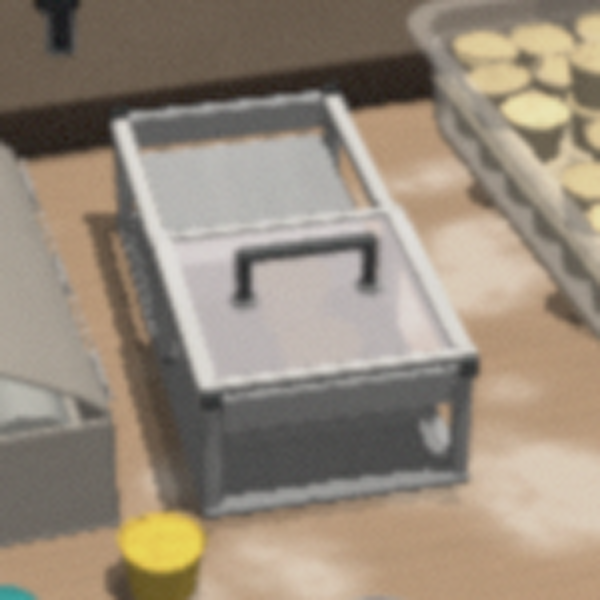

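View pics/t21.png

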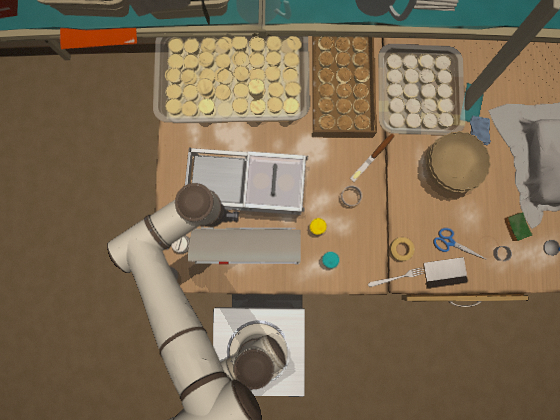

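The pictures show the cover flush with the crossbar end. Both cups show faintly through it (wrist image at about (400,30) and (495,30)). The yellow and turquoise cups, ring, knife and timer are in place. I'm handing the job in.

```bash
python3 -c "
from h import *
print(workorder.job_done())"
```

```text
the job is handed in; nothing more can be done
None
```

The lift is loaded: both cream cups stand upright on the sunken platform with the cover closed over them. The job is handed in at 25.8 s on the clock, with the arm clear of everything.

- **Opening:** the cover was not quite closed at the start, about 15 mm open. I slid it against its open stop, where the force reached about 57 N for a moment; that went through the gripped handle.
- **Cups:** I set the first cup on the housing side and the second on the crossbar side, about 80 mm apart. The platform sank under each one.
- **Closing:** the cover travelled 190 mm back to its closed stop, with only about 2 N of sliding force on the way. Cup B, the first one it passed over, did not move in the pictures. The final force of 16 N came only at the stop.

**Last checks:** the cover is flush with the crossbar end, both cups show through it, and the bystander items look unmoved.

**Where measurements disagreed:**
- The rim heights I triangulated before closing were about 98 and 102 mm, although the platform is level. Both are under the cover's 104 mm underside, but the method is only good to about 3 mm.
- Estimates of the platform centre differed by up to about 14 mm in y. I used the close-up wrist view, which fitted the platform edges.

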